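# Load a bracket into the dust booth and start the extractor

## Robot

A 7-joint arm with a two-finger parallel gripper is mounted at the origin on the work surface. World frame = base frame: x ahead of the robot, y to its left, z up, the work surface at z = 0. Lengths are in m, angles in rad, forces in N, time in s.
With the tool pointing down it reaches from about 0.4 to 0.75 m from the base axis. Payload 19.5 kg.
Tool frame: the origin (TCP) lies midway between the tips of the shut fingers; the grasp point (between the pads) lies 19 mm behind it; z points along the fingers, y is the line along which they close (so a half turn about z gives the same grasp; the last joint's range is limited). The gripper opens to 85 mm and grips with 20 to 120 N. Pads are 22 mm wide; open, the fingers measure 114 mm over their backs; the gripper's body (76 mm by 85 mm) begins 54 mm behind the grasp point. The pads swing forward as they close: fully open they stand 13 mm farther back than shut.
Start: joints at [-1.285, 0.707, -0.028, 1.485, 0.022, 0.951, -0.075], TCP at [0.185, 0.544, 0.231] pointing down, gripper open.
Joint ranges: [-2.71, 2.71], [-0.32, 2.16], [-1.57, 1.52], [0, 2.45], [-1.46, 4.6], [0, 2.02], [-2.83, 2.83]. Speed limits (rad/s): [1.89, 1.89, 2.57, 2.57, 3.01, 3.01, 3.01].

## Interface

Orientations are given as a rotation vector (axis times angle).
In Python, from bench import status, read_camera, job, masks_of gives the robot as it stands. The module is installed in compiled form; this text tells all that it offers.
- The arm moves only by the tool send_rows, never from a script. Its argument "steps" is a list that holds one entry, the list of rows, each a list of 7 numbers: the turn, a rotation vector about the tool's x, y, z in degrees, then the shift along the tool's x, y, z in mm, then the opening, from -1 (shut) to 1 (fully open). In form: [[[rx, ry, rz, x, y, z, fingers], ...]]. A call has 1 to 12 rows; each row is the pose to reach, as a shift and turn from the pose commanded when the call began, along the tool's axes at that moment; what a row does not reach only later rows make up. A row lasts 1/8 s, in which the tool goes at most 62.5 mm and 10.7 degrees, less where a joint would pass 70% of its speed; a pose out of reach is approached as far as the arm can. A call with a gripper value outside its range is refused whole. The fingers move at their own pace and stop on an object; "force" is the grip in N (left out, the last holds). Time passes only in rows, so rows that repeat a pose let the fingers close. It gives the time, the measured TCP pose, the force, the opening and the grip force at its end, in the units of the state.
- status.state(): the state, without advancing time (a new reading comes with each control period).
- read_camera(name): name is "scene" or "top"; returns a dict with "image" (384x512x3 uint8, red, green, blue), "mtx" (3x3 intrinsics, pixels), "k1" (the pictures are not rectified: a ray, as slopes to the right and down, at radius r is drawn at 1 + k1 r^2 times it, then the intrinsics apply), "R" (3x3) and "t" (3): a world point X has camera coordinates R X + t. Camera axes: x right, y down, z forward; pixel columns grow to the right and rows downward; lengths in m; the calibration is good to about 2 mm. A picture is of the moment at which its call begins. There is no depth.
- job.finish_job(): hands the job in; it is judged then, once.
Trained networks look in a picture, given as the dict that the camera call returned (one of the last four; its "shot" number tells which), for a name from the list of things; names that differ only in an ending like _2 or _b are one class to them, and where a whole thing is asked for, a point or a joint stands for the part that bears it (a point fixed in the world has none). Each returns a list of dicts, best first, with "p" (0 to 1); they miss things now and then, are a little off and sometimes report something else, mostly with a low value. They report only what shows in the picture. A call takes as long as a camera call. They do not tell look-alikes from the thing itself.
- masks_of(picture, target): "region" (384x512 bool, what is visible of it) and "xy" ([column, row] in pixels, amid what is visible of it).
The state is a dict: "t": time; "joints": joint angles; "qd": joint speeds; "joint_torque": joint torques, N m; "position": TCP position; "eef_rot": TCP orientation; "wrist_force": force on the tool from outside, world axes, zero at the start; "torque": the same for the moment, N m; "finger_gap": opening from 0.0 (shut) to 1.0 (fully open); "gripper_force": force on a finger pad.
Only numpy, scipy, OpenCV 4.12 (cv2) and the standard library are available. Lean on these libraries where they do the work, as an engineer would, in place of code of your own. Each camera call takes 0.05 s, during which the arm holds its last target. There are 200 camera calls.

## Task

Pass the aluminium bracket through the open port in the sloping front of the dust booth without anything touching the port's orange rim, and set it down gently, right way up and flat on the steel rest inside, wholly past the rim and let go. Then start the extractor: turn the key on the yellow control box clockwise against its spring as far as it goes, keep it there for about half a second, and let it spring back to run. Leave the other things on the bench where they are.

Things in the scene. Friction and masses are not known exactly. Their poses are not given: they have to be found in the camera images.
- bracket: loose aluminium bracket, about 0.24 kg: a box section 110 mm long (x -59 to 51), 30 wide, 50 high, with an upright end plate 8 mm thick (x 51 to 59), 90 wide (y), 60 high on its +x end, flush underneath; it stands on that flat face. Origin: centre of its underside; x runs towards the plate, z up. Centre of mass 25 to 30 mm from the origin towards the plate. Grip it by the section's flat sides
- bracket_tail (a point): middle of the top edge of the bracket's tail, the open end of the section away from the plate (-59, 0, 50 mm in the bracket's frame)
- bracket_plate (a point): middle of the top edge of the end plate's outer face (59, 0, 60 mm in the bracket's frame)
- booth: fixed dust booth, grey sides, clear front, roof and rear, 360 mm wide (y). Origin: on the bench straight below the port's centre; x points into the booth, z up. Front: upright lip 70 mm high at x = -95 mm, then a clear panel rising at 45 degrees away from the robot to the roof, 290 mm high, at x = 125 mm; rear at x = 235 mm
- port: the port's rim: an orange bead, round, 12 mm thick, round the opening in the 45 degree panel. Clear opening inside the bead: 130 mm up the slope, 150 mm wide, corner radius 29 mm. Origin: centre of the opening in the mid plane of panel (5 mm thick) and bead, 165 mm above the bench; x points up the slope, y to the left looking in, z square to the panel, outwards (towards the robot and up)
- rest_low (a point): fixed point of the booth 98 mm above the bench, under the middle of the flat, level steel rest inside (180 mm along the booth's x, 160 mm along y, axes as the booth's). The rest's height is set afresh for every job: its top is 0 to 15 mm above this point, is not measured and has to be felt. It does not sink under the bracket
- console: fixed yellow control box, 140 (x) x 100 x 70 mm high, with the key and a red mushroom button (fixed, 94 mm high, 75 mm beyond the key) on top. Origin: centre of its underside; the key's upright axis is at x = -30 mm, y = 0; x points from the key to the button's side
- key_grip (a point): middle of the key's black head, on its upright turning axis, 105 mm above the bench. The head is 34 mm long, 10 mm thick and 30 mm high (90 to 120 mm above the bench); x runs along its length, the same way as the control box's x when the key is at run
- key (a joint): angle of the key: 0 at run (its rest position, head along the control box's x), grows clockwise seen from above to the stop at 1.05 rad (start). A spring drives it back to 0: 0.05 N m at run, 0.26 N m at the stop
- magnet: bystander: flat red six-sided welding magnet, 106 x 117 mm, 16 mm high, lying on the bench. Origin: centre of its underside
- arch_magnet: bystander: red welding magnet with an arched handle, 120 mm long, 86 mm high. Origin: centre of its underside
- wire_brush: bystander: brush with a wooden handle lying on the bench. Origin: under its middle
- chip_hammer: bystander: hammer lying on the bench. Origin: under its middle
- spray_can: bystander: spray can, 64 mm across, 190 mm high. Origin: centre of its underside
- fillers: bystander: open steel tin, 68 mm across, 90 mm high, with brass filler rods up to 165 mm. Origin: centre of its underside
Not all that is in view belongs to the job. What is shaped like the bracket but black or purple is not meant.

How it is judged:
By the outcome, as a careful person would: the job done as asked, in the order asked, and still so for the second after the job is handed in, with the robot touching nothing.
It also fails if it takes over 64 s, if anything falls off the work surface, if the arm or the gripper's body presses on something with over 40 N, if the wrist force passes 120 N, or if a joint passes its speed limit or range.

## Working session

There is one attempt and no reset: what is moved stays moved. The work goes in short steps, Python scripts to look and compute and a tool call to move; the robot and the scene stay as the last step left them, time stands still between calls to the robot, and variables do not carry over. Pictures are saved under pics/ and viewed, at most 11 in all, crops included, and the job is handed in when it is done.

Besides the shell and the picture viewer there is one more tool, called after "Call:" in YAML: its name, and indented under it one key for each argument. send_rows: Moves the arm, as the interface text tells. Its arguments: {"type":"object","properties":{"steps":{"type":"array"},"force":{"type":"number"}},"required":["steps"]}

```bash
mkdir -p pics
cat > h.py <<'E'
import numpy as np, cv2, json
from bench import status, read_camera, job, masks_of
from scipy.spatial.transform import Rotation as Ro
def ray(c,uv):
    K=c["mtx"];k=c["k1"]
    d=np.array([(uv[0]-K[0,2])/K[0,0],(uv[1]-K[1,2])/K[1,1]]);s=d.copy()
    for _ in range(20): s=d/(1+k*(s@s))
    R=np.array(c["R"]);t=np.array(c["t"])
    v=R.T@np.array([s[0],s[1],1]);return -R.T@t, v/np.linalg.norm(v)
def proj(c,X):
    X=np.atleast_2d(X)@np.array(c["R"]).T+np.array(c["t"]);s=X[:,:2]/X[:,2:]
    s=s*(1+c["k1"]*(s**2).sum(1,keepdims=True));K=c["mtx"]
    return s*[K[0,0],K[1,1]]+[K[0,2],K[1,2]]
def atz(c,uv,z):
    o,v=ray(c,uv);return o+v*(z-o[2])/v[2]
def tri(c1,u1,c2,u2):
    o,v=ray(c1,u1);p,w=ray(c2,u2)
    s=np.linalg.lstsq(np.c_[v,-w],p-o,rcond=None)[0]
    a=o+v*s[0];b=p+w*s[1];return (a+b)/2,np.linalg.norm(a-b)
E
cat > a.py <<'E'
from h import *
s=status.state();print({k:np.round(v,3).tolist() for k,v in s.items()})
P={n:read_camera(n) for n in("scene","top")}
for n,c in P.items():
    cv2.imwrite(f"pics/{n}0.png",cv2.resize(c["image"][:,:,::-1],(768,576),interpolation=cv2.INTER_CUBIC))
    o,v=ray(c,(256,192));print(n,o.round(3),v.round(3))
    for th in "bracket bracket_tail bracket_plate port booth rest_low console key_grip key magnet arch_magnet wire_brush chip_hammer spray_can fillers".split():
        print(n,th,[(round(d["p"],2),np.round(d["xy"]).tolist(),int(d["region"].sum())) for d in masks_of(c,th)[:4]])
E
python3 a.py
```

```text
{'t': 0.0, 'joints': [-1.285, 0.707, -0.028, 1.485, 0.022, 0.951, -0.075], 'qd': [0.001, 0.0, 0.001, -0.001, -0.001, -0.0, 0.001], 'joint_torque': [-0.0, -88.319, 1.234, -23.618, 0.017, 0.006, -0.0], 'position': [0.185, 0.544, 0.231], 'eef_rot': [-0.513, -3.099, 0.002], 'wrist_force': [-0.354, -0.538, 0.298], 'torque': [0.049, 0.008, 0.018], 'gripper_force': 0.0, 'finger_gap': 0.998}
scene [ 1.358 -0.627  1.713] [-0.457  0.311 -0.833]
scene bracket [(0.72, [359.0, 207.0], 358), (0.71, [328.0, 171.0], 402), (0.64, [302.0, 247.0], 11990), (0.57, [310.0, 135.0], 404)]
scene bracket_tail [(0.92, [329.0, 172.0], 434), (0.83, [310.0, 129.0], 407), (0.71, [305.0, 245.0], 11902), (0.68, [362.0, 203.0], 405)]
scene bracket_plate [(0.82, [360.0, 207.0], 370), (0.79, [333.0, 170.0], 396), (0.57, [311.0, 133.0], 363)]
scene port [(0.74, [335.0, 171.0], 407), (0.63, [274.0, 202.0], 146)]
scene booth [(0.92, [302.0, 245.0], 11860), (0.68, [168.0, 271.0], 352)]
scene rest_low [(0.91, [301.0, 245.0], 11973), (0.74, [333.0, 171.0], 400)]
scene console [(0.63, [200.0, 241.0], 1116), (0.58, [276.0, 202
[... 695 characters left out ...]
acket_plate [(0.88, [132.0, 197.0], 508), (0.58, [144.0, 139.0], 527), (0.54, [398.0, 208.0], 698)]
top port [(0.81, [244.0, 141.0], 529), (0.35, [102.0, 169.0], 474)]
top booth [(0.65, [245.0, 132.0], 15913)]
top rest_low [(0.84, [241.0, 129.0], 15980)]
top console [(0.79, [328.0, 194.0], 1425)]
top key_grip [(0.56, [329.0, 203.0], 28)]
top key []
top magnet [(0.83, [268.0, 244.0], 799)]
top arch_magnet [(0.66, [101.0, 172.0], 389), (0.59, [325.0, 195.0], 1396), (0.58, [214.0, 244.0], 560), (0.46, [331.0, 204.0], 39)]
top wire_brush [(0.76, [210.0, 246.0], 539)]
top chip_hammer [(0.77, [398.0, 206.0], 730)]
top spray_can [(0.81, [380.0, 167.0], 646)]
top fillers [(0.71, [75.0, 199.0], 465)]
```

View pics/scene0.png

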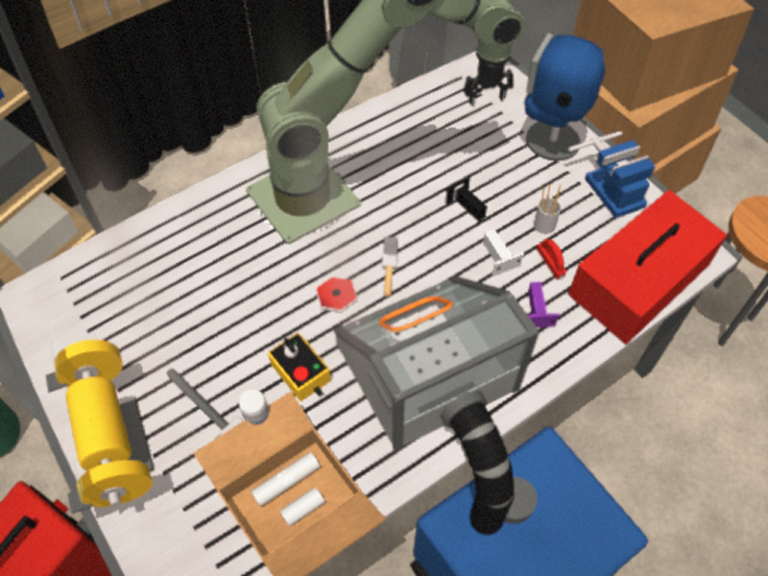

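View pics/top0.png

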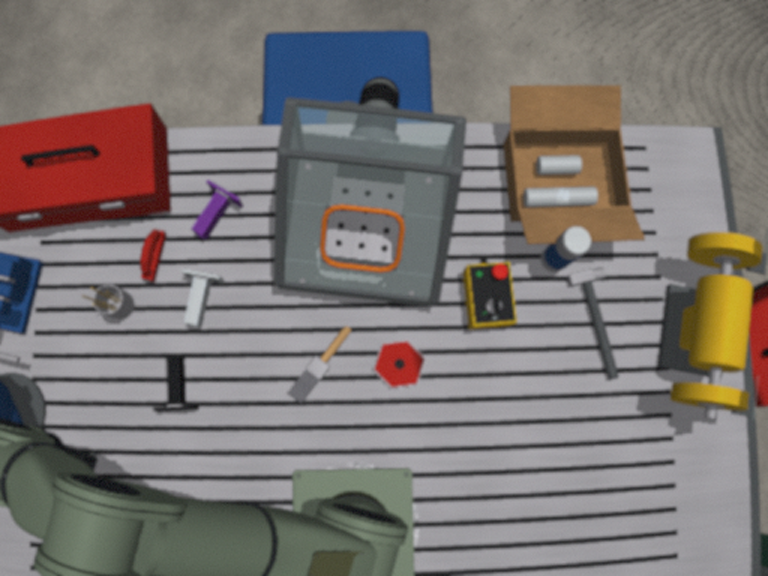

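The scene view (native px) shows three bracket shapes: black at (310,133), aluminium/white at (333,168) and purple at (360,205). In the top view they sit at (117,258), (131,199) and (142,138). The aluminium one is the pale one with its plate facing away from the robot. I'll confirm it in a crop with the model fits overlaid.

```bash
cat > fit.py <<'E'
from h import *
from scipy.optimize import minimize
def box(x0,x1,y0,y1,z0,z1): return np.array([[x,y,z] for x in(x0,x1) for y in(y0,y1) for z in(z0,z1)])/1e3
BR=[box(-59,51,-15,15,0,50),box(51,59,-45,45,0,60)]
CO=[box(-70,70,-50,50,0,70)]
def place(P,q):
    c,s=np.cos(q[2]),np.sin(q[2]);z=q[3] if len(q)>3 else 0
    return P@np.array([[c,s,0],[-s,c,0],[0,0,1]])+[q[0],q[1],z]
def sil(c,model,q,S=4):
    m=np.zeros((384*S//1,512*S),np.uint8) if False else np.zeros((384*2,512*2),np.uint8)
    for b in model:
        h=cv2.convexHull(((proj(c,place(b,q))+.5)*2*16-8).astype(np.int32)); cv2.fillConvexPoly(m,h,1,shift=4)
    return cv2.resize(m.astype(np.float32),(512,384),interpolation=cv2.INTER_AREA)
def fit(cs,ms,model,q0,free=3):
    q0=np.array(q0,float)
    def cost(d):
        q=q0+d/[100,100,10,100][:len(d)] if 1 else 0
        e=0
        for c,m in zip(cs,ms):
            s=sil(c,model,q);e+=1-np.minimum(s,m).sum()/np.maximum(s,m).sum()
        return e/len(cs)
    best=None
    for yaw in(-1.5,0,1.5):
        d0=np.zeros(len(q0));d0[2]=yaw
        sx=np.vstack([d0]+[d0+np.eye(len(q0))[i]*1.5 for i in range(len(q0))])
        r=minimize(cost,d0,method="Nelder-Mead",options=dict(initial_simplex=sx,xatol=.003,fatol=1e-5,maxiter=400))
        if best is None or r.fun<best.fun: best=r
    return q0+best.x/[100,100,10,100][:len(q0)],best.fun
def bead(q,n=80):
    hx,hy,r=.071,.081,.035;p=[]
    for sx,sy,a0 in((1,1,0),(-1,1,90),(-1,-1,180),(1,-1,270)):
        for a in np.radians(np.linspace(a0,a0+90,12)): p.append([sx*(hx-r)+r*np.cos(a),sy*(hy-r)+r*np.sin(a)])
    p=np.array(p);k=np.sqrt(.5)
    return place(np.c_[p[:,0]*k,p[:,1],.165+p[:,0]*k],q)
def orange(c):
    h=cv2.cvtColor(c["image"],cv2.COLOR_RGB2HSV)
    return ((h[...,0]>5)&(h[...,0]<18)&(h[...,1]>130)&(h[...,2]>120))
def fitport(cs,q0):
    ms=[]
    for c in cs:
        o=orange(c).astype(np.uint8);u=proj(c,bead(q0));w=np.zeros_like(o)
        cv2.fillPoly(w,[u.astype(np.int32)],1);w=cv2.dilate(w,np.ones((25,25)));ms.append((o*w).astype(np.float32))
    def rend(c,q):
        m=np.zeros((768,1024),np.uint8);u=proj(c,bead(q));d=np.linalg.norm(np.array(c["R"])@[q[0],q[1],.165]+c["t"])
        cv2.polylines(m,[((u+.5)*32-8).astype(np.int32)],True,1,max(1,round(2*.012*c["mtx"][0,0]/d)),shift=4)
        return cv2.resize(m.astype(np.float32),(512,384),interpolation=cv2.INTER_AREA)
    q0=np.array(q0,float)
    def cost(d): 
        q=q0+d/[100,100,10];return sum(1-np.minimum(rend(c,q),m).sum()/np.maximum(rend(c,q),m).sum() for c,m in zip(cs,ms))/len(cs)
    r=minimize(cost,[0,0,0],method="Nelder-Mead",options=dict(initial_simplex=[[0,0,0],[1.5,0,0],[0,1.5,0],[0,0,1.]],xatol=.003,fatol=1e-5))
    return q0+r.x/[100,100,10],r.fun,[int(m.sum()) for m in ms]
def region(c,th,uv):
    d=min(masks_of(c,th),key=lambda d:np.hypot(*(np.array(d["xy"])-uv)));print(th,np.round(d["xy"]),d["p"]);return d["region"].astype(np.float32)
E
cat > b.py <<'E'
from fit import *
s=read_camera("scene");t=read_camera("top");cs=[s,t]
bp=atz(t,(244,160),.165);print("port0",bp.round(3))
qp,e,n=fitport(cs,[bp[0],bp[1],-.1]);print("port",qp.round(4),round(e,3),n)
for c,nm in zip(cs,"st"): 
    q1=fitport([c],qp);print(" only",nm,q1[0].round(4),round(q1[1],3))
b0=atz(t,(131,199),.03)
ms=[region(s,"bracket",(331,170)),region(t,"bracket",(131,199))]
qb,e=fit(cs,ms,BR,[b0[0],b0[1],-.1]);print("bracket",qb.round(4),round(e,3))
qz,e=fit(cs,ms,BR,[*qb,0.]);print("bracket free z",qz.round(4),round(e,3))
c0=atz(t,(328,194),.06)
ms=[region(s,"console",(200,241)),region(t,"console",(328,194))]
print("console0",c0)
for y0 in(0.05,):
  qc,e=fit(cs,ms,CO,[c0[0],c0[1],y0]);print("console",qc.round(4),round(e,3))
np.save("q.npy",np.array([qp,qb,qc]))
im=[]
for c,(cx,cy,w,h) in((s,(180,120,200,150)),(t,(100,110,260,120))):
    z=4 if c is s else 3
    a=cv2.resize(c["image"][cy:cy+h,cx:cx+w,::-1],None,fx=z,fy=z,interpolation=cv2.INTER_CUBIC)
    T=lambda u:(((u-[cx,cy]+.5)*z)*16).astype(np.int32)
    cv2.polylines(a,[T(proj(c,bead(qp)))],True,(255,0,0),1,shift=4)
    for M,q in((BR,qb),(CO,qc)):
        for b in M: cv2.polylines(a,[T(cv2.convexHull(proj(c,place(b,q)).astype(np.float32))[:,0])],True,(0,255,0),1,shift=4)
    for x in range(-100,240,20): 
        u=T(proj(c,place(np.array([[x/1e3,0,.105]]),qp)))[0];cv2.circle(a,tuple(int(v) for v in u),16,(0,0,255) if x%100 else (255,0,255),-1,shift=4)
    cv2.imwrite(f"pics/o{z}.png",a)
E
python3 b.py
```

```text
port0 [ 0.613 -0.039  0.165]
port [ 0.6143 -0.0288 -0.1358] 0.293 [306, 509]
 only s [ 0.6137 -0.0291 -0.1395] 0.221
 only t [ 0.617  -0.028  -0.1371] 0.304
bracket [330. 172.] 0.64
bracket [130. 197.] 0.75
bracket [ 0.5142  0.3444 -0.1996] 0.161
bracket free z [ 5.141e-01  3.441e-01 -1.981e-01  2.000e-04] 0.16
console [201. 242.] 0.9
console [326. 194.] 0.81
console0 [ 0.51802402 -0.319982    0.06      ]
console [ 0.5109 -0.3179  0.0605] 0.056
```

View pics/o3.png

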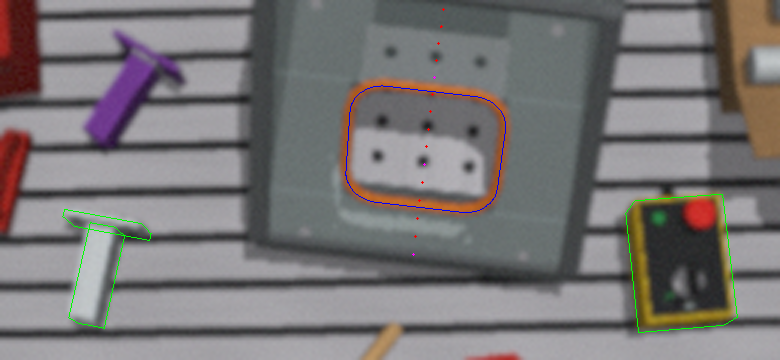

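View pics/o4.png

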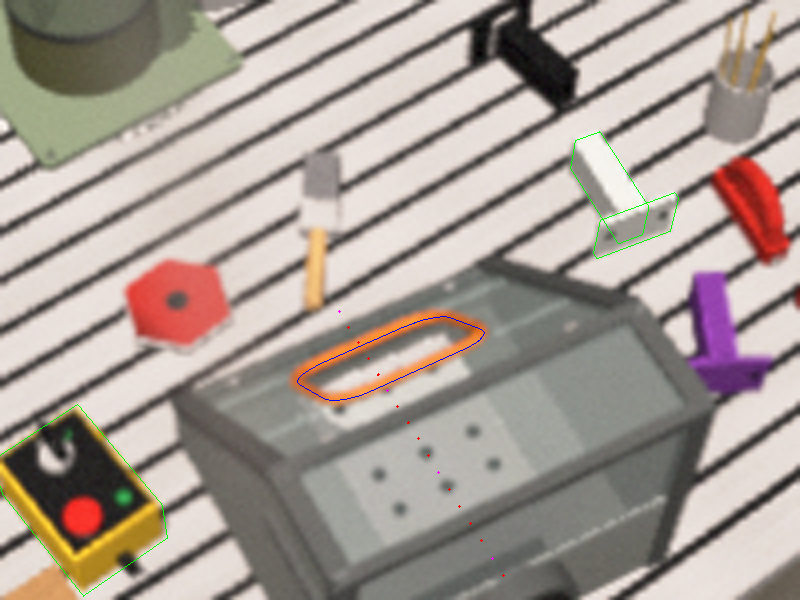

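The crops confirm the pale bracket with two holes in its plate at native top (131,199), with its tail towards the robot. The bead overlay at about (142,145) and the bracket outline are still a few mm off, so I'll refine both on image gradients and locate the rest's edges.

```bash
cat > c.py <<'E'
from fit import *
s=read_camera("scene");t=read_camera("top");cs=[s,t];qp,qb,qc=np.load("q.npy")
def sample(im,u): return cv2.remap(im,u[:,:1].astype(np.float32),u[:,1:].astype(np.float32),cv2.INTER_CUBIC)[:,0]
# bead: maximise orange-ness along centreline vs. 1.5 px... lines inside/outside
def org(c): 
    L=cv2.cvtColor(c["image"],cv2.COLOR_RGB2LAB).astype(np.float32);return L[...,2]+.5*L[...,1]
O=[org(c) for c in cs]
def beadcost(q,idx=(0,1)):
    e=0
    for i in idx:
        b=bead(q);b=np.concatenate([b+(np.roll(b,-1,0)-b)*k for k in np.linspace(0,1,6)[:-1]])
        e-=sample(cv2.GaussianBlur(O[i],(0,0),1.2),proj(cs[i],b)).mean()
    return e
def nm(f,q,st):
    q=np.array(q);r=minimize(f,q,method="Nelder-Mead",options=dict(initial_simplex=np.vstack([q]+[q+np.eye(3)[i]*st[i] for i in range(3)]),xatol=1e-5,fatol=1e-4));return r.x,r.fun
for idx in((0,),(1,),(0,1)):
    x,f=nm(lambda q:beadcost(q,idx),qp,(.006,.006,.03));print("bead",idx,x.round(4),round(f,2))
qp=x
# gradient fit on silhouettes + top edges
G=[]
for c in cs:
    g=cv2.GaussianBlur(c["image"].astype(np.float32),(0,0),.8);G.append((cv2.Sobel(g,-1,1,0),cv2.Sobel(g,-1,0,1)))
def edges(model,c,q):
    for b in model:
        h=cv2.convexHull(proj(c,place(b,q)).astype(np.float32))[:,0];yield from zip(h,np.roll(h,-1,0))
        f=proj(c,place(b[[1,3,7,5]],q)).astype(np.float32);yield from zip(f,np.roll(f,-1,0))
def gcost(model,q,idx=(0,1)):
    e=0;w=0
    for i in idx:
        for a,b in edges(model,cs[i],q):
            L=np.linalg.norm(b-a)
            if L<2: continue
            n=np.array([-(b-a)[1],(b-a)[0]])/L;u=a+(b-a)*np.linspace(.05,.95,15)[:,None]
            gx=np.stack([sample(np.ascontiguousarray(G[i][0][...,k]),u) for k in range(3)]);gy=np.stack([sample(np.ascontiguousarray(G[i][1][...,k]),u) for k in range(3)])
            e-=np.abs(gx*n[0]+gy*n[1]).mean()*L;w+=L
    return e/w
for nme,M,q in(("br",BR,qb),("co",CO,qc)):
    best=min((nm(lambda q:gcost(M,q),q+np.array([0,0,d]),(.004,.004,.04)) for d in(-.06,0,.06,.1)),key=lambda r:r[1])
    print(nme,best[0].round(4),round(best[1],2),"was",round(gcost(M,q),2))
    for i in(0,1):
        r=nm(lambda q:gcost(M,q,(i,)),best[0],(.003,.003,.02));print("  only",i,r[0].round(4))
    if nme=="br": qb=best[0]
    else: qc=best[0]
np.save("q2.npy",np.array([qp,qb,qc]))
cy,sy=np.cos(qp[2]),np.sin(qp[2])
def booth(X): d=X[:2]-qp[:2];return np.round(1e3*np.array([cy*d[0]+sy*d[1],-sy*d[0]+cy*d[1]]))
for n,u in dict(h00=(377,156),h02=(468,167),h10=(382,121),h20=(391,52),h22=(481,62),front=(420,190),rearL=(375,25),rearR=(508,38)).items():
    print(n,booth(atz(t,(100+u[0]/3-.33,110+u[1]/3-.33),.105)))
im=[]
for c,(cx,cy_,w,h),z in((s,(230,140,130,90),6),(t,(110,130,240,100),3)):
    a=cv2.resize(c["image"][cy_:cy_+h,cx:cx+w,::-1],None,fx=z,fy=z,interpolation=cv2.INTER_CUBIC)
    T=lambda u:(((u-[cx,cy_]+.5)*z-.5)*16).astype(np.int32)
    cv2.polylines(a,[T(proj(c,bead(qp)))],True,(255,0,0),1,shift=4)
    for M,q in((BR,qb),(CO,qc)):
        for A,B in edges(M,c,q): cv2.polylines(a,[T(np.array([A,B]))],False,(0,255,0),1,shift=4)
    rc=place(box(-30,150,-80,80,105,105.1),qp)[[0,2,6,4]];cv2.polylines(a,[T(proj(c,rc))],True,(255,0,255),1,shift=4)
    kh=place(box(-47,-13,-5,5,120,120.1),qc)[[0,2,6,4]];cv2.polylines(a,[T(proj(c,kh))],True,(0,255,255),1,shift=4)
    im.append(a)
W=max(i.shape[1] for i in im);im=[cv2.copyMakeBorder(i,0,0,0,W-i.shape[1],cv2.BORDER_CONSTANT) for i in im]
v=np.vstack(im);f=min(1,600/v.shape[0]);print(v.shape);cv2.imwrite("pics/o5.png",im[0]);cv2.imwrite("pics/o6.png",im[1])
E
python3 c.py
```

```text
bead (0,) [ 0.6124 -0.03   -0.1323] -246.95
bead (1,) [ 0.6165 -0.0286 -0.1347] -237.39
bead (0, 1) [ 0.6146 -0.0286 -0.1312] -481.28
br [ 0.5188  0.344  -0.1945] -123.55 was -118.96
  only 0 [ 0.5189  0.3424 -0.1808]
  only 1 [ 0.5186  0.3448 -0.2019]
co [ 0.5035 -0.313   0.0441] -159.55 was -137.92
  only 0 [ 0.5034 -0.3223  0.0401]
  only 1 [ 0.5072 -0.3111  0.0679]
h00 [ 2. 51.]
h02 [  1. -49.]
h10 [42. 50.]
h20 [122.  50.]
h22 [122. -51.]
front [-30.  -0.]
rearL [152.  71.]
rearR [154. -78.]
(840, 780, 3)
```

View pics/o5.png

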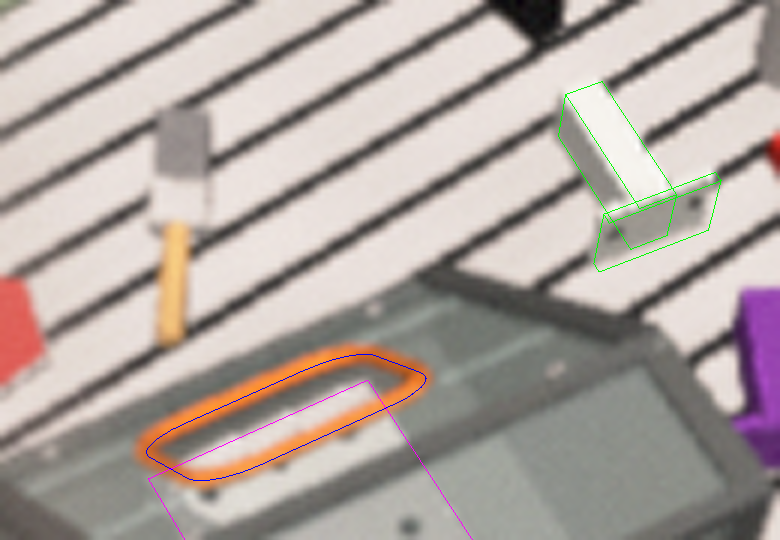

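View pics/o6.png

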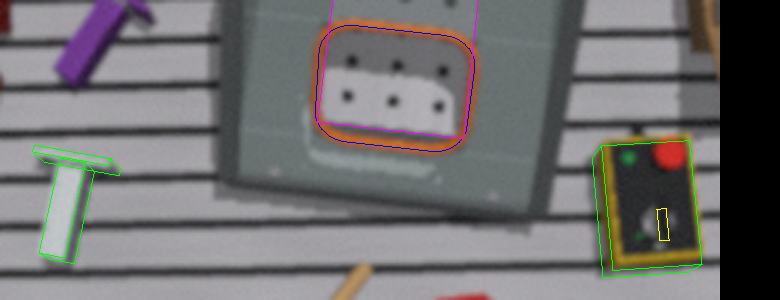

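The scene crop shows the bracket outline sitting on the bracket (tail near (583,88) in the 6x crop, plate near (655,225)). The hole rows give a rest reaching from about -28 to 152 mm in the booth's x. The bead is good to about 3 mm. Next is the move planning.

```bash
cat > plan.py <<'E'
from fit import *
PORT=np.array([.6145,-.029,-.133]);BRK=np.array([.5188,.344,-.195]);A=np.radians(36)
def Rt(psi,al):
    y=np.array([-np.sin(psi),np.cos(psi),0]);z=np.array([np.cos(al)*np.cos(psi),np.cos(al)*np.sin(psi),-np.sin(al)])
    return np.c_[np.cross(y,z),y,z]
def tcp(frame,xyz_mm,psi,al=A):   # grasp point in frame -> TCP world
    return place(np.array([xyz_mm])/1e3,frame)[0]+.019*Rt(psi,al)[:,2]
def delta(p,R,p0=None,R0=None):
    if p0 is None:
        s=status.state();p0=np.array(s["position"]);R0=Ro.from_rotvec(s["eef_rot"]).as_matrix()
    return np.round(np.degrees(Ro.from_matrix(R0.T@R).as_rotvec()),2).tolist(),np.round(1e3*R0.T@(p-p0),1).tolist()
E
python3 - <<'E'
from plan import *
R=Rt(BRK[2],A)
g=tcp(BRK,[-30,0,30],BRK[2]);print("grasp tcp",g.round(4),"fully")
print("above",delta(g+[0,0,.17],R)); print("down in tool axes",(R.T@[0,0,-170]).round(1))
t=read_camera("top")
for u in((117,237),(117,271)):
    X=atz(t,u,.05);d=X[:2]-BRK[:2];c,s=np.cos(BRK[2]),np.sin(BRK[2]);print("black in bracket frame",np.round(1e3*np.array([c*d[0]+s*d[1],-s*d[0]+c*d[1]])))
# 2D clearance in port: state = (tail x, bottom z)
k=np.sqrt(.5)
def clear(tx,bz,al=A):
    off=59-30
    P=[(tx,bz),(tx,bz+50),(tx+110,bz+50),(tx+110,bz+60),(tx+118,bz+60),(tx+118,bz)]
    g=np.array([tx+29,bz+30]);z=np.array([np.cos(al),-np.sin(al)]);n=np.array([np.sin(al),np.cos(al)])
    tool=[g+19*z+11*n,g+19*z-11*n,g-54*z-13*n,g-54*z-40*n,g-220*z-48*n,g-220*z+48*n,g-54*z+40*n,g-54*z+13*n]
    out=[]
    for poly in(P,tool):
        q=np.array(poly,np.float32).reshape(-1,1,2)
        out.append([round(-cv2.pointPolygonTest(q,(float(s*71*k),float(165+s*71*k)),True)-6) for s in(-1,1)])
    return out
for tx,bz in((-190,135),(-150,135),(-120,135),(-90,135),(-60,135),(-30,133),(-20,130),(-10,125),(0,120),(10,116),(18,112),(18,105),(18,98)): print(tx,bz,"bracket low/high, tool low/high",clear(tx,bz))
E
```

```text
grasp tcp [0.5044 0.3468 0.0188] fully
above ([-3.59, -53.92, -7.03], [-365.9, -84.2, 42.4])
down in tool axes [137.5   0.   99.9]
black in bracket frame [-138.   17.]
black in bracket frame [-248.   -7.]
-190 135 bracket low/high, tool low/high [[24, 118], [95, 191]]
-150 135 bracket low/high, tool low/high [[14, 79], [62, 152]]
-120 135 bracket low/high, tool low/high [[14, 50], [38, 124]]
-90 135 bracket low/high, tool low/high [[14, 24], [24, 98]]
-60 135 bracket low/high, tool low/high [[14, 14], [35, 73]]
-30 133 bracket low/high, tool low/high [[21, 26], [45, 55]]
-20 130 bracket low/high, tool low/high [[28, 29], [39, 51]]
-10 125 bracket low/high, tool low/high [[35, 34], [34, 46]]
0 120 bracket low/high, tool low/high [[44, 39], [31, 35]]
10 116 bracket low/high, tool low/high [[54, 43], [32, 26]]
18 112 bracket low/high, tool low/high [[62, 47], [33, 19]]
18 105 bracket low/high, tool low/high [[62, 54], [27, 22]]
18 98 bracket low/high, tool low/high [[62, 61], [21, 27]]
```

Call:
send_rows:
  steps:
    - [[-0.4, -6.7, -0.9, -46, -10.5, -10, 0.3], [-0.9, -13.5, -1.8, -92, -21, -10, 0.3], [-1.3, -20.2, -2.6, -137, -31.5, -5, 0.3], [-1.8, -27, -3.5, -183, -42, 5, 0.3], [-2.2, -33.7, -4.4, -229, -52.6, 15, 0.3], [-2.7, -40.4, -5.3, -275, -63, 25, 0.3], [-3.1, -47.2, -6.2, -320, -73.7, 35, 0.3], [-3.6, -53.9, -7, -366, -84, 42, 0.3], [-3.6, -53.9, -7, -366, -84, 42, 0.3], [-3.6, -53.9, -7, -366, -84, 42, 0.3], [-3.6, -53.9, -7, -366, -84, 42, 0.3]]
  force: 70

```text
t: 3.42
position: [0.505, 0.3597, 0.1961]
eef_rot: [0.228, 2.199, -0.124]
wrist_force: [-0.9, 0.3, 0.6]
finger_gap: 0.652
gripper_force: 0.0
```

Run:
```python
from plan import *
R=Rt(BRK[2],A);g=tcp(BRK,[-30,0,30],BRK[2]);s=status.state();print(np.round(s["joints"],2),s["finger_gap"])
print("to +60",delta(g+[0,0,.06],R),"to grasp",delta(g,R))
```

```text
[-1.54  1.13  1.03  1.97  0.9   0.   -0.63] 0.6516998640257018
to +60 ([-0.93, -0.53, -0.18], [93.1, -11.9, 71.5]) to grasp ([-0.93, -0.53, -0.18], [141.3, -11.4, 107.3])
```

Run:
```python
from plan import *
k=np.sqrt(.5)
def clear(tx,bz,al,gx,gh):
    P=[(tx,bz),(tx,bz+50),(tx+110,bz+50),(tx+110,bz+60),(tx+118,bz+60),(tx+118,bz)]
    g=np.array([tx+59+gx,bz+gh]);z=np.array([np.cos(al),-np.sin(al)]);n=np.array([np.sin(al),np.cos(al)])
    tool=[g+19*z+11*n,g+19*z-11*n,g-54*z-13*n,g-54*z-38*n,g-220*z-48*n,g-220*z+48*n,g-54*z+38*n,g-54*z+13*n]
    return [[round(-cv2.pointPolygonTest(np.array(p,np.float32).reshape(-1,1,2),(float(s*71*k),float(165+s*71*k)),True)-6) for s in(-1,1)] for p in(P,tool)], round(min(p[1] for p in tool)-bz)
for al in(45,50):
  for gx in(-30,-40):
    for gh in (30,36):
      print(al,gx,gh,[clear(tx,bz,np.radians(al),gx,gh)[0][1][1] for tx,bz in((-30,133),(0,120),(10,114),(16,113),(16,105),(16,98))],clear(16,105,np.radians(al),gx,gh)[1])
A2=np.radians(48);R=Rt(BRK[2],A2);
for al in (45,50):
    R=Rt(BRK[2],np.radians(al));g=tcp(BRK,[-36,0,34],BRK[2],np.radians(al));print(al,g,delta(g+[0,0,.15],R),delta(g+[0,0,.02],R))
```

```text
45 -30 30 [56, 27, 17, 12, 16, 21] 9
45 -30 36 [51, 27, 17, 11, 13, 17] 15
45 -40 30 [63, 37, 27, 21, 25, 29] 9
45 -40 36 [59, 37, 27, 21, 22, 25] 15
50 -30 30 [52, 21, 12, 7, 11, 15] 8
50 -30 36 [51, 22, 11, 5, 8, 12] 14
50 -40 30 [62, 31, 21, 16, 19, 23] 8
50 -40 36 [59, 31, 21, 15, 16, 20] 14
45 [0.49666269 0.34837234 0.02056497] ([-0.91, 8.47, -0.25], [24.1, -12.6, 10.6]) ([-0.91, 8.47, -0.25], [128.5, -11.7, 87.9])
50 [0.49546378 0.34860913 0.01944516] ([-0.9, 13.47, -0.29], [25.7, -12.6, 10.3]) ([-0.9, 13.47, -0.29], [130.2, -11.7, 87.6])
```

Call:
send_rows:
  steps:
    - [[-0.5, 6, -0.2, 10, -6, 5, 0.3], [-0.9, 11.5, -0.3, 25, -12.6, 10.5, 0.3], [-0.9, 11.5, -0.3, 25, -12.6, 10.5, 0.3], [-0.9, 11.5, -0.3, 62, -12.6, 38, 0.3], [-0.9, 11.5, -0.3, 62, -12.6, 38, 0.3]]
  force: 90

```text
t: 4.05
position: [0.4972, 0.3541, 0.1254]
eef_rot: [0.235, 2.402, -0.112]
wrist_force: [0.7, -0.5, 0.4]
finger_gap: 0.65
gripper_force: 0.0
```

```bash
sed -i 's/A=np.radians(36)/A=np.radians(48);G=[-38,0,32]/' plan.py
python3 - <<'E'
from plan import *
R=Rt(BRK[2],A);g=tcp(BRK,G,BRK[2]);s=status.state();print(np.round(s["joints"],2),s["finger_gap"],s["position"],g)
print("to +60",delta(g+[0,0,.06],R),"to grasp",delta(g,R))
E
```

```text
[-1.39  1.08  0.8   1.95  0.96  0.   -0.62] 0.6498739680782221 [0.49718705 0.35405672 0.12535936] [0.49399272 0.34889968 0.01788025]
to +60 ([-0.92, -0.12, 0.34], [33.3, -4.9, 34.0]) to grasp ([-0.92, -0.12, 0.34], [73.4, -4.0, 78.7])
```

```bash
cat > kin.py <<'E'
from plan import *
import itertools
from scipy.optimize import least_squares
LO=np.array([-2.71,-.32,-1.57,0,-1.46,0,-2.83]);HI=np.array([2.71,2.16,1.52,2.45,4.6,2.02,2.83])
def fk(q,sg,par):
    h,a,b,L,e3,e4=par;R=Ro.identity();p=np.array([0,0,h])
    ax=["z","y","z","y","z","y","z"]
    off={2:a,4:b,6:L}
    for i in range(7):
        R=R*Ro.from_euler(ax[i],sg[i]*q[i])
        if i==2: p=p+R.apply([e3,0,a])
        elif i==3: p=p+R.apply([e4,0,0])
        elif i==4: p=p+R.apply([0,0,b])
        elif i==6: p=p+R.apply([0,0,L])
    return p,R
DATA=[([-1.285,.707,-.028,1.485,.022,.951,-.075],[.185,.544,.231],[-.513,-3.099,.002]),
([-1.54,1.13,1.03,1.97,.9,0.,-.63],[.505,.3597,.1961],[.228,2.199,-.124]),
([-1.39,1.08,.8,1.95,.96,0.,-.62],[.4972,.3541,.1254],[.235,2.402,-.112])]
E
python3 - <<'E'
from kin import *
res=[]
for s in itertools.product((1,-1),repeat=4):
    sg=[s[0],1,s[1],1,s[2],1,s[3]]
    D=np.array([1,1,1,1,1,1,1])
    for y0 in(0,):
        def off(q): return (fk(q,sg,[.34,.4,.4,.2,0,0])[1])
        Rs=[(off(q),Ro.from_rotvec(r)) for q,_,r in DATA]
        C=(Rs[0][0].inv()*Rs[0][1])
        e=sum((r[0]*C*r[1].inv()).magnitude() for r in Rs)
        res.append((e,sg,C.as_rotvec().round(2)))
res.sort(key=lambda r:r[0]);print(*res[:4],sep="\n")
sg=res[0][1]
f=least_squares(lambda x:np.concatenate([fk(q,sg,[*x,0,0])[0]-p for q,p,_ in DATA]),[.34,.4,.4,.2]);print(f.x.round(4),np.abs(f.fun).max())
f=least_squares(lambda x:np.concatenate([fk(q,sg,x)[0]-p for q,p,_ in DATA]),[.34,.4,.4,.2,0,0]);print(f.x.round(4),np.abs(f.fun).max())
E
```

```text
(0.013019958873254486, [-1, 1, -1, 1, -1, 1, -1], array([0.  , 0.  , 1.57]))
(0.9756543430956512, [1, 1, 1, 1, -1, 1, -1], array([-0.03, -0.02, -1.04]))
(0.9998172827671957, [1, 1, 1, 1, 1, 1, 1], array([ 0.  , -0.  , -0.92]))
(1.4805722946107116, [-1, 1, -1, 1, 1, 1, 1], array([ 0.03, -0.03,  1.7 ]))
[0.3506 0.5158 0.2915 0.3395] 0.03173556381909648
[ 0.3519  1.116   0.7514  0.8586 -0.8125  0.2474] 0.022449507878964547
```

```bash
cat >> kin.py <<'E'
SG=[-1,1,-1,1,-1,1,-1];C=Ro.from_euler("z",np.pi/2)
f=least_squares(lambda x:np.concatenate([np.concatenate([fk(q,SG,x)[0]-p for q,p,_ in DATA]),.03*(x-[.35,.43,.38,.25,0,0])]),[.34,.4,.4,.2,0,0]);PAR=f.x
def ik(p,R,q0):
    Rt_=Ro.from_matrix(R)
    def res(q):
        pp,RR=fk(q,SG,PAR);return np.concatenate([10*(pp-p),((RR*C)*Rt_.inv()).as_rotvec()*2,.01*(q-q0)])
    r=least_squares(res,np.clip(q0,LO+.01,HI-.01),bounds=(LO,HI));return r.x,np.abs(r.fun[:6]).max()
E
python3 - <<'E'
from kin import *
print(PAR.round(3),np.abs(f.fun[:9]).max().round(3))
rng=np.random.default_rng(0)
def sols(name,p,R):
    out=[]
    for fl in(0,1):
        RR=R@Ro.from_euler("z",np.pi*fl).as_matrix()
        for _ in range(25):
            q0=rng.uniform(LO,HI);q0[0]=-np.arctan2(p[1],p[0])+rng.normal()*.5;q0[2]*=.5
            q,e=ik(p,RR,q0)
            if e<.02: out.append((min(np.minimum(q-LO,HI-q)[[1,2,3,4,5,6]]),fl,q.round(2)))
    out.sort(key=lambda o:-o[0]);print(name,len(out));[print("  ",round(o[0],2),o[1],o[2]) for o in out[:5]]
for al in(48,60,70):
    a=np.radians(al)
    sols(f"grasp{al}",tcp(BRK,G,BRK[2],a),Rt(BRK[2],a))
    sols(f"port{al}",tcp(PORT,[16+21,0,140],PORT[2],a),Rt(PORT[2],a))
    sols(f"out{al}",tcp(PORT,[-180,0,165],PORT[2],a),Rt(PORT[2],a))
E
```

```text
[ 0.351  0.606  0.355  0.412 -0.111  0.042] 0.03
grasp48 36
   0.44 0 [-0.86  1.25 -0.51  2.01  1.84  1.21 -1.47]
   0.44 1 [-0.95  1.21 -0.27  2.01  1.87  0.99  1.6 ]
   0.44 0 [-0.87  1.24 -0.47  2.01  1.84  1.17 -1.49]
   0.44 0 [-0.92  1.22 -0.36  2.01  1.86  1.07 -1.52]
   0.44 1 [-1.1   1.2   0.1   2.01  1.99  0.67  1.43]
port48 30
   0.26 0 [ 0.38  1.2  -1.19  2.19  2.18  1.36 -0.54]
   0.26 0 [ 0.35  1.14 -1.03  2.19  2.24  1.23 -0.64]
   0.26 1 [ 0.32  1.1  -0.91  2.19  2.29  1.15  2.43]
   0.26 0 [ 0.25  1.04 -0.69  2.19  2.42  1.   -0.88]
   0.26 1 [-0.14  0.99  0.34  2.19  3.37  0.76  1.15]
out48 0
grasp60 32
   0.51 0 [-0.77  1.12 -0.39  1.94  1.75  0.82 -1.23]
   0.51 0 [-0.75  1.13 -0.44  1.94  1.74  0.87 -1.22]
   0.51 0 [-0.77  1.12 -0.4   1.94  1.75  0.84 -1.23]
   0.51 0 [-0.71  1.15 -0.55  1.94  1.74  0.97 -1.2 ]
   0.51 0 [-0.67  1.17 -0.66  1.94  1.73  1.08 -1.18]
port60 22
   0.48 0 [ 0.24  0.9  -0.52  1.97  2.01  0.51 -0.48]
   0.48 0 [ 0.28  0.93 -0.64  1.97  1.95  0.61 -0.41]
   0.48 0 [ 0.28  0.93 -0.64  1.97  1.95  0.61 -0.41]
   0.48 0 [ 0.26  0.92 -0.58 
[... 221 characters left out ...]
1.06 -0.36  1.85  1.5   0.61 -0.87]
   0.6 0 [-0.55  1.12 -0.69  1.85  1.56  0.9  -0.88]
   0.6 0 [-0.6   1.09 -0.55  1.85  1.54  0.78 -0.88]
port70 25
   0.61 0 [ 0.31  0.92 -0.69  1.78  1.33  0.61  0.22]
   0.59 0 [ 0.4   1.   -0.98  1.78  1.44  0.86  0.15]
   0.57 0 [ 0.3   0.91 -0.64  1.78  1.31  0.57  0.24]
   0.49 0 [ 0.43  1.04 -1.08  1.78  1.47  0.96  0.14]
   0.42 0 [ 0.22  0.87 -0.45  1.78  1.18  0.42  0.35]
out70 28
   0.13 0 [ 0.28  0.79 -0.92  2.32  1.7   0.77 -0.53]
   0.13 0 [ 0.3   0.82 -1.03  2.32  1.66  0.86 -0.52]
   0.13 1 [ 0.17  0.72 -0.56  2.32  1.91  0.5   2.5 ]
   0.13 0 [ 0.31  0.82 -1.05  2.32  1.65  0.88 -0.52]
   0.13 0 [ 0.21  0.74 -0.67  2.32  1.84  0.58 -0.59]
```

```bash
sed -i 's/np.radians(48);G=\[-38,0,32\]/np.radians(52);G=[-40,0,32]/' plan.py
cat > sim.py <<'E'
from kin import *
def follow(way,q,n=12):
    p0,R0=fk(q,SG,PAR);R0=R0*C
    for name,p,R in way:
        R=Ro.from_matrix(R);d=(R0.inv()*R).as_rotvec();w=0
        for i in range(1,n+1):
            qn,e=ik(p0+(p-p0)*i/n,(R0*Ro.from_rotvec(d*i/n)).as_matrix(),q);w=max(w,np.abs(qn-q).max());q=qn
        print(name,q.round(2),"err",e.round(3),"maxstep",w.round(2),"deg",np.degrees(np.linalg.norm(d)).round());p0,R0=p,R
    return q
E
python3 - <<'E'
from sim import *
q=np.array(status.state()["joints"]);g=tcp(BRK,G,BRK[2])
hi=g+[-.03,0,.2]
r=np.radians
follow([("up",hi,Rt(-.195,r(52))),("vert",hi,Rt(-.195,r(88))),("right",hi,Rt(-1.1,r(65))),("right2",hi,Rt(-1.0,r(50))),("swing",hi,Rt(-.195,r(52))),("down",g,Rt(-.195,r(52)))],q)
print("--b")
follow([("vert",hi,Rt(-.195,r(88))),("right",hi,Rt(-1.1,r(65))),("mid",g+[0,0,.1],Rt(-.6,r(55))),("down",g+[0,0,.05],Rt(-.195,r(52))),("g",g,Rt(-.195,r(52)))],q)
# 2D passage
k=np.sqrt(.5);gx,gh,al=G[0],G[2],A
def clear(px,pz,b):  # port-frame position of grasp point, pitch nose-down b
    c,s=np.cos(b),np.sin(b)
    f=lambda P:np.array([[px+c*(x-gx)+s*(z-gh),pz-s*(x-gx)+c*(z-gh)] for x,z in P])
    Bp=f([(-59,0),(-59,50),(51,50),(51,60),(59,60),(59,0)])
    g=np.array([gx,gh]);z=np.array([np.cos(al),-np.sin(al)]);n=np.array([np.sin(al),np.cos(al)])
    T=f([g+19*z+11*n,g+19*z-11*n,g-54*z-13*n,g-54*z-38*n,g-220*z-48*n,g-220*z+48*n,g-54*z+38*n,g-54*z+13*n])
    cl=min(-cv2.pointPolygonTest(np.array(p,np.float32).reshape(-1,1,2),(float(t*71*k),float(165+t*71*k)),True)-6 for p in(Bp,T) for t in(-1,1))
    return cl,Bp[:,1].min(),min(Bp[:,1].min(),T[:,1].min())
print("pitch, gx, gz, clearance, lowest")
for b,depth in ((40,150),(40,110),(40,80),(40,50),(30,30),(30,20),(22,10),(15,0),(8,-10),(0,-15),(0,-25)):
    best=max(((clear(u*k-depth*k,165+u*k+depth*k,r(b)),u) for u in range(-60,61,4)),key=lambda v:v[0][0] if v[0][2]>122 or depth>=20 else v[0][0]-50+(v[0][2]-122)*3)
    u=best[1];print(b,depth,round(u*k-depth*k),round(165+u*k+depth*k),[round(v) for v in best[0]])
E
```

```text
up [-1.3   0.77  0.48  1.92  0.89  0.36 -0.43] err 0.0 maxstep 0.03 deg 4.0
vert [-0.52  0.73 -0.34  1.52  0.32  0.92  0.41] err 0.0 maxstep 0.1 deg 36.0
right [-1.    0.84  0.2   1.38  0.28  1.11 -0.53] err 0.0 maxstep 0.09 deg 56.0
right2 [-1.18  0.95  0.31  1.38  0.43  1.17 -0.62] err 0.0 maxstep 0.02 deg 16.0
swing [-1.25  0.76  0.38  1.92  1.01  0.42 -0.55] err 0.0 maxstep 0.08 deg 46.0
down [-1.09  1.16  0.17  1.99  2.02  0.52 -1.69] err 0.0 maxstep 0.7 deg 0.0
--b
vert [-0.5   0.74 -0.4   1.52  0.37  0.94  0.36] err 0.0 maxstep 0.15 deg 40.0
right [-0.97  0.84  0.13  1.38  0.34  1.12 -0.58] err 0.0 maxstep 0.09 deg 56.0
mid [-1.13  0.98  0.26  1.68  0.72  0.63 -0.62] err 0.0 maxstep 0.05 deg 30.0
down [-1.12  1.06  0.23  1.99  1.87  0.44 -1.5 ] err 0.0 maxstep 0.83 deg 23.0
g [-1.08  1.16  0.14  1.99  2.    0.54 -1.67] err 0.0 maxstep 0.02 deg 0.0
pitch, gx, gz, clearance, lowest
40 150 -109 268 [59, 180, 180]
40 110 -81 240 [35, 152, 152]
40 80 -59 219 [34, 131, 131]
40 50 -33 203 [38, 115, 115]
30 30 -21 186 [37, 109, 109]
30 20 -14 179 [35, 102, 102]
22 10 10 189 [15, 122, 122]
15 0 14 179 [20, 123, 123]
8 -10 18 169 [26, 124, 124]
0 -15 11 154 [36, 122, 122]
0 -25 26 156 [22, 124, 124]
```

Run:
```python
from sim import *
q=np.array(status.state()["joints"]);g=tcp(BRK,G,BRK[2]);r=np.radians
hi=g+[-.03,0,.2];lo=g+[0,0,.09]
for ps,a in((-1.0,60),(-1.2,55),(-1.4,50)):
    print(ps,a);follow([("vert",hi,Rt(-.195,r(88))),("right",hi,Rt(ps,r(a))),("rlow",lo,Rt(ps,r(a))),("swing",lo,Rt(-.195,r(52))),("g",g,Rt(-.195,r(52)))],q)
print(delta(hi,Rt(-.195,r(88))))
```

```text
-1.0 60
vert [-0.5   0.74 -0.4   1.52  0.37  0.94  0.36] err 0.0 maxstep 0.15 deg 40.0
right [-1.04  0.86  0.16  1.41  0.41  1.11 -0.58] err 0.0 maxstep 0.09 deg 54.0
rlow [-1.01  1.02  0.18  1.45  0.44  0.91 -0.64] err 0.0 maxstep 0.02 deg 0.0
swing [-1.31  1.05  0.72  1.95  1.05  0.   -0.66] err 0.021 maxstep 0.14 deg 47.0
g [-1.09  1.16  0.15  1.99  2.    0.54 -1.67] err 0.0 maxstep 0.81 deg 0.0
-1.2 55
vert [-0.5   0.74 -0.4   1.52  0.37  0.94  0.36] err 0.0 maxstep 0.15 deg 40.0
right [-1.06  0.94  0.22  1.27  0.36  1.29 -0.7 ] err 0.0 maxstep 0.11 deg 66.0
rlow [-1.03  1.1   0.22  1.29  0.37  1.11 -0.75] err 0.0 maxstep 0.02 deg 0.0
swing [-1.18  0.99  0.37  1.97  1.71  0.31 -1.31] err 0.0 maxstep 0.65 deg 58.0
g [-1.09  1.16  0.16  1.99  2.01  0.53 -1.68] err 0.0 maxstep 0.05 deg 0.0
-1.4 50
vert [-0.5   0.74 -0.4   1.52  0.37  0.94  0.36] err 0.0 maxstep 0.15 deg 40.0
right [-1.05  1.04  0.26  1.11  0.3   1.49 -0.79] err 0.0 maxstep 0.12 deg 78.0
rlow [-1.01  1.18  0.25  1.11  0.29  1.34 -0.83] err 0.0 maxstep 0.01 deg 0.0
swing [-1.17  0.99  0.35  1.97  1.7   0.33 -1.3 ] err 0.0 maxstep 0.61 deg 69.0
g [-1.09  1.16  0.15  1.99  2.01  0.54 -1.68] err 0.0 maxstep 0.05 deg 0.0
([-1.0, 39.88, 0.01], [-35.4, -13.2, -91.1])
```

Call:
send_rows:
  steps:
    - [[-0.2, 9, 0, -9, -3, -23, 0.3], [-0.5, 18, 0, -18, -6, -46, 0.3], [-0.7, 28, 0, -26, -10, -69, 0.3], [-1, 38, 0, -35, -13, -91, 0.3], [-1, 40, 0, -35, -13, -91, 0.3], [-1, 40, 0, -35, -13, -91, 0.3]]

```text
t: 4.8
position: [0.4622, 0.3496, 0.2226]
eef_rot: [0.303, 3.094, 0.011]
wrist_force: [-1.0, -0.5, -0.4]
finger_gap: 0.649
gripper_force: 0.0
```

Run:
```python
from sim import *
st=status.state();q=np.array(st["joints"]);g=tcp(BRK,G,BRK[2]);r=np.radians
DATA.append((q,st["position"],st["eef_rot"]))
print(q.round(3),np.round(st["position"],4),np.round(st["eef_rot"],3), (fk(q,SG,PAR)[0]-st["position"]).round(3))
```

```text
[-0.515  0.729 -0.392  1.507  0.346  0.947  0.36 ] [0.4622 0.3496 0.2226] [0.303 3.094 0.011] [-0.007  0.01   0.003]
```

```bash
cat > search.py <<'E'
from sim import *
import time
def run(way,q,n=8):
    p0,R0=fk(q,SG,PAR);R0=R0*C;m=9;w=0;out=[]
    for p,R in way:
        R=Ro.from_matrix(R);d=(R0.inv()*R).as_rotvec()
        for i in range(1,n+1):
            qn,e=ik(p0+(p-p0)*i/n,(R0*Ro.from_rotvec(d*i/n)).as_matrix(),q);w=max(w,np.abs(qn-q).max());q=qn
            m=min(m,q[5],*(np.minimum(q-LO,HI-q)[[1,2,3,4,6]]))
            if e>.02: return -1,w,q
        p0,R0=p,R
    return m,w,q
if __name__=="__main__":
    q=np.array(status.state()["joints"]);r=np.radians;rng=np.random.default_rng(1);t=time.time();res=[]
    while time.time()-t<150:
        al=rng.choice([50,55,60]);g=tcp(BRK,G,BRK[2],r(al))
        way=[];desc=[]
        for _ in range(rng.integers(0,3)):
            ps=rng.uniform(-2.2,1.5);a=rng.uniform(50,100);dp=np.array([rng.uniform(-.1,.1),rng.uniform(-.1,.1),rng.uniform(.1,.25)])
            way.append((g+dp,Rt(ps,r(a))));desc.append((round(ps,2),round(a),dp.round(2).tolist()))
        fl=0
        way+=[(g+[0,0,.07],Rt(-.195,r(al))),(g,Rt(-.195,r(al)))]
        m,w,qe=run(way,q)
        if m>0: res.append((m-.3*w,m,w,al,desc,qe.round(2)))
    res.sort(key=lambda x:-x[0]);print(len(res))
    for x in res[:8]: print([np.round(v,2) if not isinstance(v,list) else v for v in x])
E
python3 search.py
```

```text
126
[np.float64(0.26), np.float64(0.45), np.float64(0.64), np.int64(55), [(1.16, 86, [0.07, -0.05, 0.23]), (-1.83, 65, [0.07, 0.04, 0.24])], array([-1.  ,  1.13,  0.02,  1.97,  1.91,  0.58, -1.52])]
[np.float64(0.19), np.float64(0.4), np.float64(0.7), np.int64(55), [(-1.59, 58, [0.08, 0.09, 0.21])], array([-1.01,  1.13,  0.05,  1.97,  1.93,  0.56, -1.54])]
[np.float64(0.17), np.float64(0.41), np.float64(0.77), np.int64(55), [(-1.37, 92, [0.04, -0.07, 0.18]), (-1.96, 59, [-0.04, 0.04, 0.19])], array([-1.02,  1.13,  0.05,  1.97,  1.93,  0.55, -1.54])]
[np.float64(0.17), np.float64(0.4), np.float64(0.77), np.int64(55), [(-1.14, 87, [-0.01, -0.06, 0.24]), (-2.14, 65, [0.1, -0.05, 0.23])], array([-1.01,  1.13,  0.05,  1.97,  1.93,  0.56, -1.54])]
[np.float64(0.15), np.float64(0.34), np.float64(0.62), np.int64(55), [(-1.72, 60, [0.09, 0.06, 0.15]), (1.29, 74, [-0.05, -0.03, 0.14])], array([-0.75,  1.2 , -0.6 ,  1.97,  1.79,  1.14, -1.31])]
[np.float64(0.13), np.float64(0.37), np.float64(0.79), np.int64(55), [(-1.77, 84, [-0.02, 0.03, 0.16]), (-1.77, 50, [0.07, 0.07, 0.12])], array([-1.02,  1.13,  0.07,  1.97,  1.93,  0.54, -1.55])]
[np.float64(0.13), np.float64(0.3), np.float64(0.56), np.int64(60), [(-1.3, 63, [-0.09, -0.05, 0.21]), (0.38, 56, [-0.02, -0.02, 0.2])], array([-0.89,  1.09, -0.11,  1.94,  1.79,  0.58, -1.31])]
[np.float64(0.13), np.float64(0.37), np.float64(0.8), np.int64(55), [(-2.07, 58, [-0.05, -0.02, 0.13])], array([-1.02,  1.13,  0.07,  1.97,  1.93,  0.54, -1.55])]
```

```bash
sed -i 's/np.radians(52)/np.radians(55)/' plan.py
python3 - <<'E'
from sim import *
g=tcp(BRK,G,BRK[2]);r=np.radians;st=status.state();p0=np.array(st["position"]);R0=Ro.from_rotvec(st["eef_rot"]).as_matrix()
w1=g+[.08,.09,.21];R1=Rt(-1.59,r(58))
print(delta(w1,R1));print(delta(g+[0,0,.07],Rt(-.195,A),w1,R1))
E
```

```text
([23.95, -25.48, 77.13], [-88.6, 109.3, 0.1])
([-44.12, -2.5, -66.66], [-3.4, -78.3, 167.2])
```

Call:
send_rows:
  steps:
    - [[2.4, -2.5, 7.7, -9, 11, 0, 0.3], [4.8, -5.1, 15.4, -18, 22, 0, 0.3], [7.2, -7.6, 23.1, -27, 33, 0, 0.3], [9.6, -10.2, 30.9, -35, 44, 0, 0.3], [12, -12.7, 38.6, -44, 55, 0, 0.3], [14.4, -15.3, 46.3, -53, 66, 0, 0.3], [16.8, -17.8, 54, -62, 77, 0, 0.3], [19.2, -20.4, 61.7, -71, 87, 0, 0.3], [21.6, -22.9, 69.4, -80, 98, 0, 0.3], [24, -25.5, 77.1, -89, 109, 0, 0.3], [24, -25.5, 77.1, -89, 109, 0, 0.3]]

```text
t: 6.18
position: [0.5484, 0.4141, 0.2139]
eef_rot: [1.919, 1.89, -0.518]
wrist_force: [0.8, -0.5, 0.4]
finger_gap: 0.653
gripper_force: 0.0
```

Run:
```python
from sim import *
g=tcp(BRK,G,BRK[2]);st=status.state();q=np.array(st["joints"]);print(q.round(2),fk(q,SG,PAR)[0]-st["position"])
print(delta(g+[0,0,.07],Rt(-.195,A)))
follow([("a",g+[0,0,.07],Rt(-.195,A)),("g",g,Rt(-.195,A))],q,16)
```

```text
[-0.89  1.34  0.72  0.18 -0.26  2.02 -0.66] [0.03297093 0.08834938 0.01163879]
([-42.62, -2.12, -66.94], [10.4, -60.3, 141.6])
a [-1.26  1.06  0.65  1.94  0.24  0.    0.16] err 0.021 maxstep 0.19 deg 79.0
g [-1.25  1.19  0.63  1.88  0.2   0.    0.12] err 0.1 maxstep 0.01 deg 0.0
```

```bash
cat > kin.py <<'E'
from plan import *
import os
from scipy.optimize import least_squares
LO=np.array([-2.71,-.32,-1.57,0,-1.46,0,-2.83]);HI=np.array([2.71,2.16,1.52,2.45,4.6,2.02,2.83])
SG=[-1,1,-1,1,-1,1,-1];C=Ro.from_euler("z",np.pi/2);AX="zyzyzyz"
DATA=[([-1.285,.707,-.028,1.485,.022,.951,-.075],[.185,.544,.231],[-.513,-3.099,.002]),
([-1.54,1.13,1.03,1.97,.9,0.,-.63],[.505,.3597,.1961],[.228,2.199,-.124]),
([-1.39,1.08,.8,1.95,.96,0.,-.62],[.4972,.3541,.1254],[.235,2.402,-.112]),
([-.515,.729,-.392,1.507,.346,.947,.36],[.4622,.3496,.2226],[0.303,3.094,0.011])]
if os.path.exists("log.json"): DATA+=json.load(open("log.json"))
def log():
    s=status.state();d=json.load(open("log.json")) if os.path.exists("log.json") else []
    d.append([list(map(float,s[k])) for k in("joints","position","eef_rot")]);json.dump(d,open("log.json","w"))
def fk(q,sg,par):
    R=Ro.identity();p=np.zeros(3);o=np.reshape(par,(7,3))
    for i in range(7):
        R=R*Ro.from_euler(AX[i],sg[i]*q[i]);p=p+R.apply(o[i])
    return p,R
N0=np.zeros((7,3));N0[0,2]=.35;N0[2,2]=.43;N0[4,2]=.38;N0[6,2]=.25;N0=N0.ravel()
W=np.full((7,3),1.);W[[0,2,4,6],2]=.15;W[:,1]=3;W[[1,3,5],2]=8;W=W.ravel()*.02
_f=least_squares(lambda x:np.concatenate([np.concatenate([fk(q,SG,x)[0]-p for q,p,_ in DATA]),W*(x-N0)]),N0);PAR=_f.x
def ik(p,R,q0):
    Rt_=Ro.from_matrix(R)
    def res(q):
        pp,RR=fk(q,SG,PAR);return np.concatenate([10*(pp-p),((RR*C)*Rt_.inv()).as_rotvec()*2,.01*(q-q0)])
    r=least_squares(res,np.clip(q0,LO+.001,HI-.001),bounds=(LO,HI));return r.x,np.abs(r.fun[:6]).max()
E
python3 - <<'E'
from kin import log
log()
E
python3 - <<'E'
from kin import *
print(PAR.reshape(7,3).round(3));print(np.abs(_f.fun[:3*len(DATA)]).reshape(-1,3).max(1).round(4))
for i in range(len(DATA)):
    pass
E
```

```text
[[ 0.009 -0.005  0.288]
 [-0.02  -0.005  0.   ]
 [ 0.029 -0.013  0.514]
 [-0.006 -0.013 -0.   ]
 [-0.001  0.001  0.282]
 [ 0.002  0.001  0.   ]
 [ 0.007  0.002  0.283]]Traceback (most recent call last):
  File "<stdin>", line 2, in <module>
NameError: name '_f' is not defined
```

```bash
python3 - <<'E'
import kin
from kin import *
print(np.abs(kin._f.fun[:3*len(DATA)]).reshape(-1,3).max(1).round(4))
E
sed -i 's/dp=np.array.*)\])/dp=np.array([rng.uniform(-.1,.08),rng.uniform(-.1,.08),rng.uniform(.1,.25)])/; s/\[50,55,60\]/[52,55,58]/; s/<150/<240/' search.py; python3 search.py
```

```text
[0.0001 0.0004 0.0004 0.0001 0.    ]
16
[np.float64(-0.09), np.float64(0.27), np.float64(1.19), np.int64(55), [(1.16, 86, [0.05, -0.05, 0.23]), (-1.83, 65, [0.05, 0.02, 0.24])], array([-1.03,  1.09,  0.17,  1.93,  1.86,  0.42, -1.43])]
[np.float64(-0.12), np.float64(0.26), np.float64(1.29), np.int64(55), [(-1.14, 87, [-0.02, -0.06, 0.24]), (-2.14, 65, [0.08, -0.05, 0.23])], array([-1.04,  1.09,  0.18,  1.93,  1.86,  0.42, -1.43])]
[np.float64(-0.14), np.float64(0.24), np.float64(1.26), np.int64(55), [(-2.07, 58, [-0.05, -0.03, 0.13])], array([-1.04,  1.09,  0.18,  1.93,  1.87,  0.41, -1.44])]
[np.float64(-0.14), np.float64(0.22), np.float64(1.2), np.int64(55), [(-1.88, 51, [-0.04, -0.1, 0.19])], array([-1.04,  1.09,  0.19,  1.93,  1.87,  0.41, -1.44])]
[np.float64(-0.15), np.float64(0.24), np.float64(1.3), np.int64(55), [(0.14, 94, [0.01, 0.03, 0.12]), (-2.17, 54, [0.05, -0.09, 0.11])], array([-1.04,  1.09,  0.18,  1.93,  1.87,  0.41, -1.44])]
[np.float64(-0.17), np.float64(0.23), np.float64(1.31), np.int64(52), [(-1.88, 56, [-0.03, 0.01, 0.22])], array([-1.03,  1.1 ,  0.14,  1.95,  1.89,  0.51, -1.48])]
[np.float64(-0.17), np.float64(0.23), np.float64(1.33), np.int64(52), [(-2.14, 57, [-0.05, -0.03, 0.17])], array([-1.03,  1.1 ,  0.14,  1.95,  1.89,  0.51, -1.48])]
[np.float64(-0.17), np.float64(0.2), np.float64(1.23), np.int64(55), [(0.35, 75, [-0.09, -0.01, 0.13]), (-1.71, 75, [0.04, -0.05, 0.22])], array([-1.04,  1.09,  0.18,  1.93,  1.87,  0.42, -1.44])]
```

```bash
cat > jp.py <<'E'
from kin import *
def path(qs,q_now,nper,p0=None):
    """poses along joint path as rows rel. to current pose; simulate min-change following"""
    s=status.state();p0=np.array(s["position"]);R0=Ro.from_rotvec(s["eef_rot"]);q=np.array(q_now);rows=[];a=q
    for qg,n in zip(qs,nper):
        for i in range(1,n+1):
            p,R=fk(a+(qg-a)*i/n,SG,PAR);R=R*C
            rv=np.degrees((R0.inv()*R).as_rotvec());sh=1e3*R0.inv().apply(p-p0);rows.append(np.r_[rv,sh].round(0 if 0 else 1))
            Rr=R0*Ro.from_rotvec(np.radians(rows[-1][:3]));pr=p0+R0.apply(rows[-1][3:])/1e3
            for k in range(1): qn,e=ik(pr,Rr.as_matrix(),q)
            st=(Ro.from_matrix(np.eye(3)) if 0 else None)
            print(rows[-1].tolist(),"tcp",p.round(2),"q",qn.round(2),"dq",np.abs(qn-q).max().round(2),"e",e.round(3));q=qn
        a=np.array(qg)
    return q
E
python3 - <<'E'
from jp import *
q=np.array(status.state()["joints"]);r=np.radians;rng=np.random.default_rng(0)
g=tcp(BRK,G,BRK[2]);best=[]
for _ in range(60):
    q0=np.array([-.9,1.1,-.3,1.95,1.85,.9,-1.45])+rng.normal(size=7)*.25
    a,e=ik(g,Rt(BRK[2],A),q0)
    if e<.005: best.append((min(a[5],.8)+min(0,.5-abs(a[2]))+min(0,.4-min(np.minimum(a-LO,HI-a)[[1,2,3,4,6]])),a))
best.sort(key=lambda x:-x[0]);qg=best[0][1];print("goal",qg.round(3),best[0][0])
qh,e=ik(g+[0,0,.09],Rt(BRK[2],A),qg);print("above",qh.round(3),e)
np.save("qh.npy",qh)
vert=np.array([-.515,.729,-.392,1.507,.346,.947,.36])
path([vert,qh],q,[10,14])
E
```

```text
goal [-0.754  1.083 -0.312  1.918  1.782  0.819 -1.2  ] 0.6680829541728547
above [-0.733  0.909 -0.349  1.913  1.569  0.81  -0.957] 4.371073800835759e-05
[1.9, 3.9, -3.7, -18.4, 17.9, 11.9] tcp [0.57 0.39 0.21] q [-0.86  1.28  0.69  0.32 -0.27  1.91 -0.55] dq 0.14 e 0.0
[2.9, 7.4, -8.4, -34.4, 28.7, 24.6] tcp [0.58 0.37 0.21] q [-0.84  1.23  0.65  0.46 -0.27  1.8  -0.42] dq 0.14 e 0.0
[3.2, 10.7, -14.0, -47.2, 32.8, 36.7] tcp [0.58 0.35 0.21] q [-0.82  1.18  0.61  0.59 -0.27  1.7  -0.28] dq 0.14 e 0.0
[2.6, 13.8, -20.6, -56.7, 30.6, 46.7] tcp [0.58 0.34 0.2 ] q [-0.81  1.13  0.57  0.72 -0.26  1.59 -0.14] dq 0.14 e 0.0
[1.0, 16.7, -28.1, -62.8, 22.7, 53.6] tcp [0.57 0.33 0.2 ] q [-0.81  1.07  0.52  0.86 -0.25  1.48  0.01] dq 0.15 e 0.0
[-1.5, 19.3, -36.5, -65.8, 9.7, 56.5] tcp [0.56 0.33 0.2 ] q [-0.81  1.01  0.47  0.99 -0.23  1.37  0.16] dq 0.15 e 0.0
[-5.2, 21.6, -45.7, -66.5, -7.7, 54.9] tcp [0.54 0.33 0.2 ] q [-0.81  0.95  0.41  1.13 -0.21  1.25  0.31] dq 0.15 e 0.0
[-9.9, 23.6, -55.6, -65.4, -29.4, 48.9] tcp [0.52 0.33 0.21] q [-0.82  0.87  0.34  1.26 -0.18  1.13  0.47] dq 0.15 e
[... 1259 characters left out ...]
12.6] tcp [0.5  0.31 0.14] q [-1.16  0.91  0.58  1.79  0.08  0.39  0.42] dq 0.07 e 0.0
[-32.9, -1.4, -67.2, -41.0, -52.2, 116.0] tcp [0.5  0.32 0.14] q [-1.19  0.94  0.61  1.82  0.08  0.32  0.4 ] dq 0.07 e 0.0
[-35.3, -2.2, -66.9, -32.4, -52.0, 118.8] tcp [0.5  0.32 0.13] q [-1.22  0.96  0.63  1.85  0.08  0.25  0.38] dq 0.07 e 0.0
[-37.7, -2.6, -66.8, -22.7, -53.0, 121.1] tcp [0.5  0.33 0.12] q [-1.24  0.98  0.65  1.88  0.08  0.17  0.37] dq 0.07 e 0.0
[-40.2, -2.6, -66.8, -11.8, -55.6, 122.9] tcp [0.49 0.34 0.11] q [-1.27  1.    0.66  1.91  0.07  0.1   0.35] dq 0.07 e 0.0
[-42.6, -2.1, -66.9, -0.0, -59.8, 124.5] tcp [0.49 0.35 0.11] q [-1.28  1.02  0.67  1.94  0.06  0.03  0.34] dq 0.07 e 0.0
```

```bash
cat > fast.py <<'E'
from kin import *
O=PAR.reshape(7,3);Cm=C.as_matrix()
def rz(t):c,s=np.cos(t),np.sin(t);return np.array([[c,-s,0],[s,c,0],[0,0,1]])
def ry(t):c,s=np.cos(t),np.sin(t);return np.array([[c,0,s],[0,1,0],[-s,0,c]])
def fkj(q):
    R=np.eye(3);p=np.zeros(3);ax=[];org=[]
    for i in range(7):
        ax.append(R[:,2 if i%2==0 else 1]*SG[i]);org.append(p)
        R=R@(rz if i%2==0 else ry)(SG[i]*q[i]);p=p+R@O[i]
    J=np.array([np.r_[np.cross(a,p-o),a] for a,o in zip(ax,org)]).T
    return p,R@Cm,J
S=np.array([5,5,5,1,1,1.])
def step(q,p,R,it=4):
    q=q.copy()
    for _ in range(it):
        pp,RR,J=fkj(q);e=np.r_[p-pp,Ro.from_matrix(R@RR.T).as_rotvec()]*S;Js=S[:,None]*J
        free=np.ones(7,bool)
        for _ in range(3):
            Jf=Js[:,free];d=np.zeros(7);d[free]=Jf.T@np.linalg.solve(Jf@Jf.T+1e-4*np.eye(6),e)
            n=np.linalg.norm(d);d*=min(1,.3/(n+1e-9));bad=((q+d<LO)|(q+d>HI))&free
            if not bad.any(): break
            free&=~bad
        q=np.clip(q+d,LO,HI)
    pp,RR,_=fkj(q);return q,max(np.abs(p-pp).max()*10,Ro.from_matrix(R@RR.T).magnitude()*2)
def run(way,q,dpr=8.,stop=True):
    p0,R0,_=fkj(q);w=0;tr=[];emax=0
    for p,R in way:
        d=Ro.from_matrix(R0.T@R).as_rotvec();n=max(2,int(np.ceil(max(np.degrees(np.linalg.norm(d))/dpr,np.linalg.norm(p-p0)/.04))))
        for i in range(1,n+1):
            qn,e=step(q,p0+(p-p0)*i/n,R0@Ro.from_rotvec(d*i/n).as_matrix());w=max(w,np.abs(qn-q).max());q=qn;emax=max(emax,e);tr.append(q)
        p0,R0=p,R
    return q,e,emax,w,np.array(tr)
E
cat > s2.py <<'E'
from fast import *
import time
q=np.array(status.state()["joints"]);rng=np.random.default_rng(2);t=time.time();res=[];n=0
g=tcp(BRK,G,BRK[2]);Rg=Rt(BRK[2],A)
while time.time()-t<200:
    way=[];desc=[];n+=1
    for _ in range(rng.integers(1,4)):
        ps=rng.uniform(-1.8,1.5);a=rng.uniform(50,100);ro=rng.uniform(-1.6,1.6);dp=np.array([rng.uniform(-.12,.08),rng.uniform(-.15,.08),rng.uniform(.12,.25)])
        way.append((g+dp,Rt(ps,np.radians(a))@rz(ro)));desc.append((round(ps,2),round(a),round(ro,2),dp.round(2).tolist()))
    for fl in(0,np.pi):
        Re=Rg@rz(fl);qe,e,em,w,tr=run(way+[(g+[0,0,.09],Re),(g,Re)],q)
        if e<.01: res.append((min(qe[5],.5)-.5*max(0,em-.02)-max(0,w-.35)+min(0,.3-min(np.minimum(qe-LO,HI-qe)[[1,2,3,4,6]])),e,em,w,fl,desc,qe.round(2)))
res.sort(key=lambda x:-x[0]);print(n,len(res))
for x in res[:6]: print([np.round(v,2) if not isinstance(v,list) else v for v in x])
E
python3 s2.py
```

```text
1983 2535
[np.float64(0.36), np.float64(0.0), np.float64(0.3), np.float64(0.34), np.int64(0), [(1.38, 89, -0.04, [0.05, -0.03, 0.16]), (1.45, 58, -1.55, [0.02, -0.14, 0.21])], array([-0.29,  1.56, -1.44,  1.93,  2.02,  1.89, -0.8 ])]
[np.float64(0.33), np.float64(0.0), np.float64(0.0), np.float64(0.26), np.float64(3.14), [(1.46, 91, 0.45, [0.03, 0.07, 0.14])], array([-0.98,  1.08,  0.09,  1.98,  1.92,  0.5 ,  1.67])]
[np.float64(0.33), np.float64(0.0), np.float64(0.0), np.float64(0.22), np.float64(3.14), [(0.02, 64, -1.42, [-0.01, -0.0, 0.14])], array([-0.98,  1.08,  0.09,  1.98,  1.92,  0.5 ,  1.67])]
[np.float64(0.33), np.float64(0.0), np.float64(0.0), np.float64(0.33), np.float64(3.14), [(1.04, 97, 1.49, [0.02, 0.01, 0.21]), (-1.6, 96, 0.61, [-0.01, -0.02, 0.24]), (-0.41, 80, -0.82, [0.06, 0.04, 0.23])], array([-0.98,  1.08,  0.09,  1.98,  1.92,  0.5 ,  1.67])]
[np.float64(0.33), np.float64(0.0), np.float64(0.0), np.float64(0.3), np.float64(3.14), [(-0.49, 66, -1.36, [-0.02, -0.13, 0.21])], array([-0.98,  1.08,  0.09,  1.98,  1.92,  0.51,  1.67])]
[np.float64(0.33), np.float64(0.0), np.float64(0.0), np.float64(0.24), np.float64(3.14), [(1.49, 96, 0.99, [0.06, 0.01, 0.16])], array([-0.98,  1.08,  0.09,  1.98,  1.92,  0.51,  1.67])]
```

```bash
cat > rows.py <<'E'
from fast import *
def rows(way,dpr=8.,mm=40.,q=None,p0=None,R0=None,show=True):
    s=status.state();q=np.array(s["joints"]) if q is None else q
    P=np.array(s["position"]) if p0 is None else p0;RR=Ro.from_rotvec(s["eef_rot"]).as_matrix() if R0 is None else R0
    pa,Ra=P,RR
    for p,R in way:
        d=Ro.from_matrix(Ra.T@R).as_rotvec();n=max(1,int(np.ceil(max(np.degrees(np.linalg.norm(d))/dpr,np.linalg.norm(p-pa)*1e3/mm))))
        for i in range(1,n+1):
            pi=pa+(p-pa)*i/n;Ri=Ra@Ro.from_rotvec(d*i/n).as_matrix();q,e=step(q,pi,Ri)
            if show: print(np.r_[np.degrees(Ro.from_matrix(RR.T@Ri).as_rotvec()),1e3*RR.T@(pi-P)].round(1).tolist(),q.round(2) if i==n or e>.01 else "",round(e,3) if e>.01 else "")
        pa,Ra=p,R
        print("--")
    return q,p,R
E
python3 - <<'E'
from rows import *
g=tcp(BRK,G,BRK[2]);Rg=Rt(BRK[2],A)@rz(np.pi)
w1=g+[-.01,0,.14];R1=Rt(.02,np.radians(64))@rz(-1.42)
q,p,R=rows([(w1,R1)]);rows([(g+[0,0,.09],Rg)],q=q,p0=p,R0=R)
E
```

```text
[-2.3, -1.5, -7.5, -1.3, -3.3, 3.9]  
[-4.5, -3.0, -14.9, -2.5, -6.5, 7.8]  
[-6.8, -4.5, -22.4, -3.8, -9.8, 11.7]  
[-9.0, -6.1, -29.8, -5.0, -13.1, 15.6]  
[-11.3, -7.6, -37.3, -6.3, -16.4, 19.5]  
[-13.6, -9.1, -44.8, -7.5, -19.6, 23.4]  
[-15.8, -10.6, -52.2, -8.8, -22.9, 27.2]  
[-18.1, -12.1, -59.7, -10.0, -26.2, 31.1]  
[-20.4, -13.6, -67.1, -11.3, -29.5, 35.0]  
[-22.6, -15.2, -74.6, -12.5, -32.7, 38.9]  
[-24.9, -16.7, -82.1, -13.8, -36.0, 42.8]  
[-27.1, -18.2, -89.5, -15.0, -39.3, 46.7]  
[-29.4, -19.7, -97.0, -16.3, -42.6, 50.6]  
[-31.7, -21.2, -104.4, -17.5, -45.8, 54.5]  
[-33.9, -22.7, -111.9, -18.8, -49.1, 58.4]  
[-36.2, -24.2, -119.4, -20.0, -52.4, 62.3]  
[-38.5, -25.8, -126.8, -21.3, -55.7, 66.2]  
[-40.7, -27.3, -134.3, -22.5, -58.9, 70.1]  
[-43.0, -28.8, -141.7, -23.8, -62.2, 73.9]  
[-45.2, -30.3, -149.2, -25.1, -65.5, 77.8]  
[-47.5, -31.8, -156.7, -26.3, -68.8, 81.7] [-1.    0.77  0.23  1.94  0.91  0.21  1.29] 
--
[0.3, 1.0, -7.3, 0.2, 1.1, 4.1]  
[0.5, 1.9, -14.6, 0.4, 2.1, 8.2]  
[0.8, 2.9, -21.9, 0.5, 3.2, 12.3]  
[1.0, 3.9, -29.2, 0.7, 4.3, 16.4]  
[1.3, 4.9, -36.5, 0.9, 5.3, 20.6]  
[1.5, 5.8, -43.8, 1.1, 6.4, 24.7]  
[1.8, 6.8, -51.2, 1.2, 7.4, 28.8]  
[2.0, 7.8, -58.5, 1.4, 8.5, 32.9]  
[2.3, 8.8, -65.8, 1.6, 9.6, 37.0]  
[2.5, 9.7, -73.1, 1.8, 10.6, 41.1]  
[2.8, 10.7, -80.4, 2.0, 11.7, 45.2]  
[3.0, 11.7, -87.7, 2.1, 12.8, 49.3] [-1.05  0.91  0.21  1.98  1.59  0.38  2.05] 
--
```

Call:
send_rows:
  steps:
    - [[-3, -2, -9.8, -1.6, -4.3, 5.1, 0.3], [-5.9, -4, -19.6, -3.3, -8.6, 10.2, 0.3], [-8.9, -6, -29.4, -4.9, -12.9, 15.3, 0.3], [-11.9, -8, -39.2, -6.6, -17.2, 20.4, 0.3], [-14.8, -9.9, -49, -8.2, -21.5, 25.5, 0.3], [-17.8, -11.9, -58.8, -9.9, -25.8, 30.6, 0.3], [-20.8, -13.9, -68.5, -11.5, -30.1, 35.8, 0.3], [-23.7, -15.9, -78.3, -13.2, -34.4, 40.9, 0.3], [-26.7, -17.9, -88.1, -14.8, -38.7, 46, 0.3], [-29.7, -19.9, -97.9, -16.4, -43, 51.1, 0.3], [-32.7, -21.9, -107.7, -18.1, -47.3, 56.2, 0.3], [-35.6, -23.9, -117.5, -19.7, -51.6, 61.3, 0.3]]

```text
t: 7.68
position: [0.4965, 0.366, 0.1714]
eef_rot: [-0.917, 2.472, -0.535]
wrist_force: [0.9, -0.1, 0.5]
finger_gap: 0.652
gripper_force: 0.0
```

Run:
```python
from rows import *
log();print(np.round(status.state()["joints"],2))
g=tcp(BRK,G,BRK[2]);Rg=Rt(BRK[2],A)@rz(np.pi)
w1=g+[-.01,0,.14];R1=Rt(.02,np.radians(64))@rz(-1.42)
q,p,R=rows([(w1,R1),(g+[0,0,.09],Rg)],dpr=10)
```

```text
[-1.21  0.88  0.47  1.75  0.52  0.45  0.9 ]
[-2.3, -1.6, -7.8, 5.3, 0.8, 1.4]  
[-4.6, -3.1, -15.5, 10.5, 1.7, 2.8]  
[-7.0, -4.7, -23.3, 15.8, 2.5, 4.2]  
[-9.3, -6.2, -31.0, 21.0, 3.3, 5.6]  
[-11.6, -7.8, -38.8, 26.3, 4.1, 7.0] [-1.01  0.77  0.26  1.94  0.84  0.2   1.35] 
--
[-10.2, -7.7, -48.6, 27.1, 6.3, 12.1]  
[-8.8, -7.6, -58.3, 27.8, 8.5, 17.3]  
[-7.3, -7.4, -68.1, 28.6, 10.7, 22.5]  
[-5.7, -7.2, -77.8, 29.3, 12.9, 27.6]  
[-4.0, -6.9, -87.6, 30.1, 15.1, 32.8]  
[-2.2, -6.6, -97.3, 30.9, 17.3, 38.0]  
[-0.2, -6.2, -107.0, 31.6, 19.5, 43.1]  
[1.8, -5.8, -116.7, 32.4, 21.7, 48.3]  
[3.9, -5.3, -126.4, 33.1, 23.9, 53.5] [-1.08  0.91  0.27  1.98  1.59  0.34  2.03] 
--
```

Call:
send_rows:
  steps:
    - [[-2.3, -1.6, -7.8, 5.3, 0.8, 1.4, 0.3], [-4.6, -3.1, -15.5, 10.5, 1.7, 2.8, 0.3], [-7, -4.7, -23.3, 15.8, 2.5, 4.2, 0.3], [-9.3, -6.2, -31, 21, 3.3, 5.6, 0.3], [-11.6, -7.8, -38.8, 26.3, 4.1, 7, 0.3], [-10.2, -7.7, -48.6, 27.1, 6.3, 12.1, 0.3], [-8.8, -7.6, -58.3, 27.8, 8.5, 17.3, 0.3], [-7.3, -7.4, -68.1, 28.6, 10.7, 22.5, 0.3], [-5.7, -7.2, -77.8, 29.3, 12.9, 27.6, 0.3], [-4, -6.9, -87.6, 30.1, 15.1, 32.8, 0.3], [-2.2, -6.6, -97.3, 30.9, 17.3, 38, 0.3], [-0.2, -6.2, -107, 31.6, 19.5, 43.1, 0.3]]

```text
t: 9.18
position: [0.4884, 0.3495, 0.1175]
eef_rot: [-2.877, 0.793, -0.868]
wrist_force: [0.2, 0.9, -0.1]
finger_gap: 0.654
gripper_force: 0.0
```

Run:
```python
from rows import *
log();print(np.round(status.state()["joints"],2))
g=tcp(BRK,G,BRK[2]);Rg=Rt(BRK[2],A)@rz(np.pi)
q,p,R=rows([(g+[0,0,.09],Rg),(g,Rg)],dpr=9,mm=30)
```

```text
[-1.02  0.88  0.17  1.91  1.31  0.39  2.  ]
[0.3, 0.8, -6.5, -1.4, 0.3, 3.4]  
[0.6, 1.6, -13.0, -2.9, 0.6, 6.8]  
[0.8, 2.4, -19.5, -4.3, 1.0, 10.2] [-1.06  0.91  0.22  1.97  1.57  0.38  2.06] 
--
[0.8, 2.4, -19.5, -19.6, 6.2, 35.6]  
[0.8, 2.4, -19.5, -34.8, 11.4, 60.9]  
[0.8, 2.4, -19.5, -50.1, 16.6, 86.2] [-0.99  1.08  0.11  1.97  1.92  0.49  1.67] 
--
```

Call:
send_rows:
  steps:
    - [[0.3, 0.8, -6.5, -1.4, 0.3, 3.4, 0.3], [0.6, 1.6, -13, -2.9, 0.6, 6.8, 0.3], [0.8, 2.4, -19.5, -4.3, 1, 10.2, 0.3], [0.8, 2.4, -19.5, -4.3, 1, 10.2, 0.3], [0.8, 2.4, -19.5, -19.6, 6.2, 35.6, 0.3], [0.8, 2.4, -19.5, -34.8, 11.4, 60.9, 0.3], [0.8, 2.4, -19.5, -50.1, 16.6, 86.2, 0.3], [0.8, 2.4, -19.5, -50.1, 16.6, 86.2, 0.3], [0.8, 2.4, -19.5, -50.1, 16.6, 86.2, 0.3]]

```text
t: 10.3
position: [0.4903, 0.3492, 0.0164]
eef_rot: [2.927, -0.298, 0.921]
wrist_force: [0.2, 0.7, -0.3]
finger_gap: 0.65
gripper_force: 0.0
```

Run:
```python
from rows import *
log();print(np.round(status.state()["joints"],2))
g=tcp(BRK,G,BRK[2]);Rg=Rt(BRK[2],A)@rz(np.pi);print(delta(g,Rg))
im=[]
for n,(cx,cy,w,h) in dict(scene=(290,130,90,70),top=(90,150,90,70)).items():
    c=read_camera(n);im.append(cv2.resize(c["image"][cy:cy+h,cx:cx+w,::-1],None,fx=4,fy=4,interpolation=cv2.INTER_CUBIC))
cv2.imwrite("pics/g1.png",np.hstack(im))
```

```text
[-1.02  1.09  0.13  1.93  1.86  0.46  1.71]
([0.16, 0.09, -0.42], [-0.1, -0.4, -0.1])
```

View pics/g1.png

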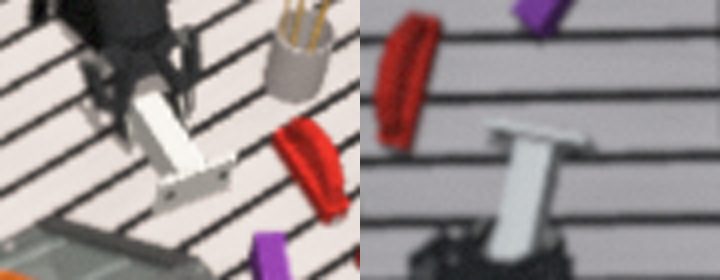

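Call:
send_rows:
  steps:
    - [[0, 0, 0, 0, 0, 0, -1], [0, 0, 0, 0, 0, 0, -1], [0, 0, 0, 0, 0, 0, -1], [0, 0, 0, 0, 0, 0, -1], [0, 0, 0, 0, 0, 0, -1], [0, 0, 0, 0, 0, 0, -1]]
  force: 90

```text
t: 11.15
position: [0.49, 0.3494, 0.0157]
eef_rot: [2.927, -0.296, 0.921]
wrist_force: [-6.3, 1.0, 12.0]
finger_gap: 0.341
gripper_force: 89.7
```

```bash
cat > way.py <<'E'
from rows import *
k=np.sqrt(.5);al=A;r=np.radians
def clear(px,pz,b,gx=G[0],gh=G[2]):
    c,s=np.cos(b),np.sin(b)
    f=lambda P:np.array([[px+c*(x-gx)+s*(z-gh),pz-s*(x-gx)+c*(z-gh)] for x,z in P])
    Bp=f([(-59,0),(-59,50),(51,50),(51,60),(59,60),(59,0)])
    g=np.array([gx,gh]);z=np.array([np.cos(al),-np.sin(al)]);n=np.array([np.sin(al),np.cos(al)])
    T=f([g+19*z+11*n,g+19*z-11*n,g-54*z-13*n,g-54*z-38*n,g-220*z-48*n,g-220*z+48*n,g-54*z+38*n,g-54*z+13*n])
    cl=min(-cv2.pointPolygonTest(np.array(p,np.float32).reshape(-1,1,2),(float(t*71*k),float(165+t*71*k)),True)-6 for p in(Bp,T) for t in(-1,1))
    rest=min([q[1] for q in list(Bp)+list(T) if -40<q[0]<170]+[999]);return cl,rest
def pose(px,pz,b): R=Rt(PORT[2],A+b)@rz(np.pi);return place(np.array([[px,0,pz]])/1e3,PORT)[0]+.019*R[:,2],R
E
python3 - <<'E'
from way import *
print("gap",status.state()["finger_gap"],status.state()["gripper_force"])
W=[(-110,275,40),(-60,222,40),(-30,205,35),(0,190,25),(15,180,16),(26,168,8),(34,158,0),(35,146,0),(35,131,0)]
pa=None
for w in W:
    m=""
    if pa is not None:
        m=[min(clear(*[a+(b-a)*t if i<2 else r(a+(b-a)*t) for i,(a,b) in enumerate(zip(pa,w))])[j] for t in np.linspace(0,1,11)) for j in(0,1)]
    print(w,np.round(m) if pa else "");pa=w
s=status.state();q=np.array(s["joints"]);p=np.array(s["position"]);R=Ro.from_rotvec(s["eef_rot"]).as_matrix()
up=p+[0,0,.13];
for mid in ([],[(up+[0,-.1,.05],Rt(-.16,r(75))@rz(np.pi))]):
    ws=[(up,R)]+mid+[pose(a,b,r(c)) for a,b,c in W]
    print("path")
    for i in range(len(ws)): 
        qe,e,em,w,tr=run(ws[:i+1],q); print(qe.round(2),round(e,3),round(em,3),round(w,2),fkj(qe)[0].round(3))
E
```

```text
gap 0.34130754372389194 89.6738862991333
(-110, 275, 40) 
(-60, 222, 40) [ 30. 134.]
(-30, 205, 35) [ 29. 122.]
(0, 190, 25) [ 20. 119.]
(15, 180, 16) [ 19. 119.]
(26, 168, 8) [ 17. 122.]
(34, 158, 0) [ 12. 123.]
(35, 146, 0) [  9. 114.]
(35, 131, 0) [ 9. 99.]
path
[-1.09  0.85  0.26  1.92  1.25  0.37  2.39] 0.0 0.0 0.22 [0.49  0.349 0.146]
[ 0.52  0.83 -1.41  2.13  1.31  1.19  2.78] 0.976 0.976 0.66 [0.477 0.007 0.224]
[ 0.52  1.   -1.41  2.07  1.44  1.26  2.78] 0.995 0.995 0.66 [ 0.521 -0.     0.179]
[ 0.51  0.93 -1.24  2.04  1.55  1.08  2.78] 0.999 0.999 0.66 [ 0.558 -0.016  0.178]
[-0.09  0.62  0.05  2.04  1.51  0.07  2.78] 0.791 0.999 0.89 [ 0.579 -0.029  0.205]
[-0.04  0.76  0.    1.92  1.77  0.07  2.78] 0.289 0.999 0.89 [ 0.628 -0.031  0.155]
[-0.05  0.79  0.02  1.88  1.77  0.07  2.78] 0.047 0.999 0.89 [ 0.648 -0.034  0.15 ]
[ 0.19  0.85 -0.42  1.95  2.13  0.46  2.53] 0.0 0.999 0.89 [ 0.659 -0.035  0.142]
[ 0.2   0.87 -0.44  1.95  2.16  0.49  2.51] 0.0 0.999 0.89 [ 0.66  -0.035  0.13 ]
[ 0.21  0.91 -0.46  1.96  2.2   0.53  2.48] 0.0 0.999 0.89 [ 0.66  -0.035  0.115]
path
[-1.0
[... 199 characters left out ...]
932 0.932 0.84 [0.478 0.007 0.225]
[ 0.52  1.01 -1.44  2.03  1.41  1.3   2.83] 0.951 0.951 0.84 [ 0.522 -0.     0.18 ]
[ 0.52  0.95 -1.26  2.01  1.5   1.12  2.83] 0.963 0.963 0.84 [ 0.558 -0.018  0.177]
[ 0.61  0.92 -1.29  1.99  1.51  1.08  2.83] 0.898 0.963 0.84 [ 0.57  -0.05   0.203]
[ 0.48  0.76 -0.87  1.97  1.58  0.67  2.83] 0.716 0.963 0.84 [ 0.603 -0.058  0.208]
[-0.05  0.79  0.02  1.88  1.73  0.06  2.83] 0.044 0.963 0.89 [ 0.648 -0.034  0.15 ]
[ 0.19  0.85 -0.43  1.95  2.12  0.46  2.54] 0.0 0.963 0.89 [ 0.659 -0.035  0.142]
[ 0.2   0.87 -0.45  1.95  2.16  0.49  2.51] 0.0 0.963 0.89 [ 0.66  -0.035  0.13 ]
[ 0.21  0.91 -0.47  1.96  2.2   0.53  2.48] 0.0 0.963 0.89 [ 0.66  -0.035  0.115]
```

```bash
cat > t.py <<'E'
from way import *
s=status.state();q=np.array(s["joints"]);p=np.array(s["position"]);R=Ro.from_rotvec(s["eef_rot"]).as_matrix()
W=[(-110,275,40),(-60,222,40),(-30,205,35),(0,190,25),(15,180,16),(26,168,8),(34,158,0),(35,146,0),(35,131,0)]
def pose0(px,pz,b): R=Rt(PORT[2],A+b);return place(np.array([[px,0,pz]])/1e3,PORT)[0]+.019*R[:,2],R
hz=.09
ws=[(p+[0,0,hz],R),(p+[0,0,hz],R@rz(-r(60))),(p+[0,0,hz],R@rz(-r(120))),(p+[0,0,hz],R@rz(-r(180))),(p,R@rz(-r(180)))]
ws2=[(p+[0,0,hz],R),(p+[0,0,hz],R@rz(r(60))),(p+[0,0,hz],R@rz(r(120))),(p+[0,0,hz],R@rz(r(180))),(p,R@rz(r(180)))]
for nm,w0 in(("-",ws),("+",ws2)):
    print(nm)
    for i in range(len(w0)): qe,e,em,w,tr=run(w0[:i+1],q);print(qe.round(2),round(e,3),round(w,2))
    for b1 in(40,25,10):
        W2=[(a,b,min(c,b1)) for a,b,c in W]
        wp=w0+[(p+[-.02,0,.2],Rt(BRK[2],A))]+[pose0(a,b,r(c)) for a,b,c in W2]
        print(b1);qq=q
        for i in range(len(w0)+1,len(wp)+1): qe,e,em,w,tr=run(wp[:i],q);print("  ",qe.round(2),round(e,3),round(w,2))
E
python3 t.py
```

```text
-
[-1.1   0.93  0.29  1.94  1.48  0.32  2.13] 0.0 0.19
[-1.2   0.97  0.49  1.98  1.83  0.16  2.78] 0.06 0.21
[-1.26  1.02  0.62  2.04  2.85  0.16  2.78] 0.149 0.21
[-1.28  1.03  0.67  1.96  4.59  0.    2.09] 0.013 0.75
[-1.39  1.35  0.94  1.95  4.2   0.36  2.29] 0.0 0.75
40
   [-1.42  0.86  0.85  2.06  4.6   0.07  2.17] 0.217 0.75
   [-0.05  0.5   0.05  2.25  4.6   0.07  2.83] 1.106 0.75
   [-0.28  0.66  0.28  2.13  4.6   0.07  2.83] 1.011 0.75
   [-0.28  0.72  0.3   2.06  4.6   0.07  2.83] 0.898 0.75
   [-0.3   0.78  0.34  1.97  4.6   0.07  2.83] 0.66 0.75
   [-0.32  0.81  0.37  1.92  4.6   0.07  2.83] 0.453 0.75
   [-0.59  1.11  1.19  1.89  4.56  0.86  2.83] 0.119 0.8
   [-0.6   1.28  1.37  1.9   4.39  1.06  2.83] 0.173 0.8
   [-0.6   1.31  1.37  1.9   4.37  1.07  2.83] 0.181 0.8
   [-0.6   1.34  1.37  1.9   4.34  1.08  2.83] 0.193 0.8
25
   [-1.42  0.86  0.85  2.06  4.6   0.07  2.17] 0.217 0.75
   [-0.16  0.48  0.17  2.23  4.6   0.07  2.83] 0.747 0.75
   [-0.35  0.66  0.37  2.11  4.6   0.07  2.83] 0.618 0.75
   [-0.32  0.72  0.35  2.04  4.6   0.07  2.83] 0.635 0.75
   [-0.3   0.78
[... 2164 characters left out ...]
2  0.47 -0.6 ] 0.001 0.85
   [ 0.2   0.87 -0.45  1.95  2.15  0.5  -0.62] 0.0 0.85
   [ 0.21  0.91 -0.47  1.96  2.19  0.53 -0.65] 0.0 0.85
10
   [-1.1   0.7   0.21  1.9   1.    0.5  -0.46] 0.0 0.44
   [ 0.06  0.45 -0.23  2.11  0.94  0.26  0.44] 0.0 0.44
   [-0.03  0.61 -0.06  2.04  1.07  0.14  0.32] 0.0 0.44
   [ 0.01  0.67 -0.1   1.96  1.06  0.17  0.36] 0.0 0.44
   [ 0.05  0.73 -0.16  1.88  1.04  0.21  0.4 ] 0.0 0.44
   [ 0.06  0.76 -0.18  1.83  1.03  0.23  0.42] 0.0 0.44
   [-0.03  0.79 -0.02  1.84  1.1   0.1   0.32] 0.0 0.44
   [ 0.19  0.85 -0.43  1.95  2.12  0.46 -0.6 ] 0.0 0.78
   [ 0.2   0.87 -0.45  1.95  2.15  0.49 -0.63] 0.0 0.78
   [ 0.21  0.91 -0.47  1.96  2.19  0.53 -0.66] 0.0 0.78
```

```bash
nproc
cat > s3.py <<'E'
import way
from way import *
import time,sys
from multiprocessing import Pool
s=status.state()
Q0=np.array([-1.24,.99,.57,1.94,1.26,.09,-.84])
def W_for(b1): return [(a,b,min(c,b1)) for a,b,c in [(-110,275,40),(-60,222,40),(-30,205,35),(0,190,25),(15,180,16),(26,168,8),(34,158,0),(35,131,0)]]
def job_(seed):
    rng=np.random.default_rng(seed);t=time.time();res=[]
    while time.time()-t<90:
        a0=rng.choice([55,60,64]);al=r(a0);gx=-44;g=place(np.array([[gx,0,32]])/1e3,BRK)[0];
        T=lambda P,R:P+.019*R[:,2]
        Rg=Rt(BRK[2],al);w0=[(T(g+[0,0,.09],Rg),Rg),(T(g,Rg),Rg),(T(g+[0,0,.06],Rg),Rg)]
        desc=[]
        for _ in range(rng.integers(0,3)):
            ps=rng.uniform(-1.,1.2);a=rng.uniform(52,100);P=np.array([rng.uniform(.4,.55),rng.uniform(-.1,.35),rng.uniform(.15,.33)])
            w0.append((P,Rt(ps,r(a))));desc.append((round(ps,2),round(a),P.round(2).tolist()))
        b1=rng.choice([8,20,40]);Wp=[]
        for a,b,c in W_for(b1):
            Rr=Rt(PORT[2],al+r(c));Wp.append((T(place(np.array([[a-4,0,b]])/1e3,PORT)[0],Rr),Rr))
        qa,e,em,w,tr=run(w0,Q0)
        if em>.05: continue
        qb,e2,em2,w2,tr2=run(Wp[:1],qa)
        if em2>.05 : continue
        qe,e3,em3,w3,tr3=run(Wp[1:],qb)
        if em3>.02: continue
        res.append((min(tr3[:,5].min(),.25)-max(0,w3-.15),tr3[:,5].min(),w3,max(w,w2),a0,b1,desc,qa.round(2),qb.round(2),qe.round(2)))
    return sorted(res,key=lambda x:-x[0])[:8]
if __name__=="__main__":
    for a0 in(55,60,64):
        way.al=r(a0);print(a0,[tuple(np.round(clear(x,z,0,-44,32))) for x,z in((30,158),(30,145),(30,137),(30,131),(24,137))])
    import os
    n=os.cpu_count()
    with Pool(n) as p: R_=sum(p.map(job_,range(n)),[])
    for a0 in(55,60,64):
        for x in sorted([x for x in R_ if x[4]==a0],key=lambda x:-x[0])[:3]: print([np.round(v,2) if not isinstance(v,list) else v for v in x])
E
python3 s3.py
```

```text
4
55 [(np.float64(16.0), np.float64(126.0)), (np.float64(14.0), np.float64(113.0)), (np.float64(17.0), np.float64(105.0)), (np.float64(21.0), np.float64(99.0)), (np.float64(23.0), np.float64(105.0))]
60 [(np.float64(11.0), np.float64(126.0)), (np.float64(9.0), np.float64(113.0)), (np.float64(12.0), np.float64(105.0)), (np.float64(15.0), np.float64(99.0)), (np.float64(18.0), np.float64(105.0))]
64 [(np.float64(7.0), np.float64(126.0)), (np.float64(5.0), np.float64(113.0)), (np.float64(8.0), np.float64(105.0)), (np.float64(10.0), np.float64(99.0)), (np.float64(14.0), np.float64(105.0))]
[np.float64(0.25), np.float64(1.17), np.float64(0.12), np.float64(0.69), np.int64(55), np.int64(40), [(0.88, 59, [0.43, 0.19, 0.2]), (-0.58, 70, [0.4, 0.1, 0.16])], array([ 0.1 ,  0.91, -1.29,  2.35,  1.4 ,  1.26, -1.13]), array([ 0.59,  0.99, -1.52,  1.61,  0.91,  1.55,  0.46]), array([ 0.55,  1.21, -1.3 ,  1.96,  1.99,  1.2 , -0.13])]
[np.float64(0.25), np.float64(1.05), np.float64(0.13), np.float64(0.79), np.int64(55), np.int64(8), [(-0.2, 67, [0.43, -0.08, 0.19])], array([ 0.78,  0.84, -1.41,  2.42,
[... 1767 characters left out ...]
0.55,  1.2 , -1.32,  1.82,  1.73,  1.17,  0.1 ])]
[np.float64(0.25), np.float64(1.02), np.float64(0.12), np.float64(0.78), np.int64(64), np.int64(8), [(-0.21, 63, [0.44, -0.09, 0.19])], array([ 0.78,  0.89, -1.41,  2.45,  1.71,  1.1 , -0.4 ]), array([ 0.65,  0.8 , -1.41,  1.99,  1.21,  1.1 ,  0.16]), array([ 0.51,  1.13, -1.17,  1.82,  1.7 ,  1.02,  0.07])]
[np.float64(0.25), np.float64(1.11), np.float64(0.11), np.float64(0.65), np.int64(64), np.int64(8), [(-0.57, 63, [0.47, -0.05, 0.22]), (-0.2, 58, [0.45, 0.1, 0.17])], array([ 0.11,  0.97, -1.34,  2.45,  1.67,  1.41, -0.96]), array([ 0.66,  0.85, -1.5 ,  1.99,  1.24,  1.18,  0.13]), array([ 0.54,  1.17, -1.26,  1.82,  1.72,  1.11,  0.08])]
```

Call:
send_rows:
  steps:
    - [[0, 0, 0, 0, 0, 0, 0.3], [0, 0, 0, 0, 0, 0, 0.3], [0, 0, 0, 0, 0, 0, 0.3], [0, 0, 0, 17, 0, -25, 0.3], [0, 0, 0, 34, 0, -49, 0.3], [0, 0, 0, 52, 0, -74, 0.3], [0, 0, 10, 52, 0, -74, 0.3], [0, 0, 20, 52, 0, -74, 0.3], [0, 0, 30, 52, 0, -74, 0.3], [0, 0, 40, 52, 0, -74, 0.3], [0, 0, 50, 52, 0, -74, 0.3], [0, 0, 60, 52, 0, -74, 0.3]]

```text
t: 12.65
position: [0.4902, 0.3488, 0.1051]
eef_rot: [-2.252, 1.633, -0.795]
wrist_force: [1.3, 0.2, 0.4]
finger_gap: 0.647
gripper_force: 0.0
```

Call:
send_rows:
  steps:
    - [[0, 0, 10, 0, 0, 0, 0.3], [0, 0, 20, 0, 0, 0, 0.3], [0, 0, 30, 0, 0, 0, 0.3], [0, 0, 40, 0, 0, 0, 0.3], [0, 0, 50, 0, 0, 0, 0.3], [0, 0, 60, 0, 0, 0, 0.3], [0, 0, 70, 0, 0, 0, 0.3], [0, 0, 80, 0, 0, 0, 0.3], [0, 0, 90, 0, 0, 0, 0.3], [0, 0, 100, 0, 0, 0, 0.3], [0, 0, 110, 0, 0, 0, 0.3], [0, 0, 120, 0, 0, 0, 0.3]]

```text
t: 14.15
position: [0.4902, 0.3489, 0.1051]
eef_rot: [0.262, 2.521, -0.077]
wrist_force: [0.8, 0.4, -0.2]
finger_gap: 0.649
gripper_force: 0.0
```

```bash
sed -i 's/G=\[-40,0,32\]/G=[-42,0,32]/' plan.py
python3 - <<'E'
from way import *
log();s=status.state();print(np.round(s["joints"],2))
cs=[read_camera(n) for n in("scene","top")]
try:
    ms=[region(cs[0],"bracket",(331,170)),region(cs[1],"bracket",(131,199))];print([m.sum() for m in ms])
    print("bracket now",[v.round(4) if hasattr(v,'round') else v for v in fit(cs,ms,BR,BRK)])
except Exception as e: print(e)
g=tcp(BRK,G,BRK[2]);Rg=Rt(BRK[2],A)
q,p,R=rows([(g+[0,0,.085],Rg),(g,Rg)],dpr=9,mm=30)
E
```

```text
[-1.25  1.    0.59  1.94  1.23  0.07 -0.82]
bracket [329. 171.] 0.59
bracket [134. 192.] 0.78
[np.float32(384.0), np.float32(421.0)]
bracket now [array([ 0.5162,  0.3443, -0.2157]), np.float64(0.2227)]
[-0.2, -0.1, -0.1, 3.8, 0.8, 1.8] [-1.27  1.02  0.63  1.95  1.23  0.03 -0.83] 
--
[-0.2, -0.1, -0.1, 20.0, 0.8, 25.1]  
[-0.2, -0.1, -0.1, 36.2, 0.9, 48.3]  
[-0.2, -0.1, -0.1, 52.4, 1.0, 71.6] [-1.08  1.1   0.24  1.94  1.92  0.38 -1.52] 
--
```

Call:
send_rows:
  steps:
    - [[0, 0, 0, 10, 0.8, 10, 0.3], [0, 0, 0, 20, 0.8, 25, 0.3], [0, 0, 0, 28, 0.8, 36.7, 0.3], [0, 0, 0, 36.2, 0.9, 48.3, 0.3], [0, 0, 0, 44.3, 1, 60, 0.3], [0, 0, 0, 52.4, 1, 71.6, 0.3], [0, 0, 0, 52.4, 1, 71.6, 0.3], [0, 0, 0, 52.4, 1, 71.6, 0.3], [0, 0, 0, 52.4, 1, 71.6, -1], [0, 0, 0, 52.4, 1, 71.6, -1], [0, 0, 0, 52.4, 1, 71.6, -1], [0, 0, 0, 52.4, 1, 71.6, -1]]
  force: 90

```text
t: 15.85
position: [0.4884, 0.35, 0.0162]
eef_rot: [0.256, 2.523, -0.081]
wrist_force: [-0.3, -0.1, -3.0]
finger_gap: 0.339
gripper_force: 88.9
```

```bash
cat > t2.py <<'E'
from way import *
log();s=status.state();q=np.array(s["joints"]);print(q.round(2),np.round(s["position"],4),delta(tcp(BRK,G,BRK[2]),Rt(BRK[2],A)))
p=np.array(s["position"]);R=Ro.from_rotvec(s["eef_rot"]).as_matrix()
W=[(-110,275,40),(-60,222,40),(-30,205,35),(0,190,25),(13,180,16),(22,168,8),(32,158,0),(33,145,0),(33,131,0)]
def pose0(px,pz,b): R=Rt(PORT[2],A+b);return place(np.array([[px,0,pz]])/1e3,PORT)[0]+.019*R[:,2],R
opts={"a":[(.88,59,[.43,.19,.2]),(-.58,70,[.4,.1,.16])],"b":[(-.2,67,[.43,-.08,.19])],"c":[(-.15,75,[.43,-.05,.22])],"d":[(-.17,55,[.48,0,.21])],"e":[(.62,71,[.41,.16,.16]),(-.73,63,[.42,-.09,.23])],"f":[(-.15,60,[.44,.1,.22]),(-.15,60,[.44,-.06,.22])]}
for nme,o in opts.items():
    ws=[(p+[0,0,.08],R)]+[(np.array(P),Rt(ps,r(a))) for ps,a,P in o]+[pose0(a,b,r(c)) for a,b,c in W]
    print(nme)
    qq=q
    for i,x in enumerate(ws):
        pa=None;qn,e,em,w,tr=run([x],qq);print("  ",qn.round(2),round(e,3),"em",round(em,3),"step",round(w,2),"j6min",tr[:,5].min().round(2));qq=qn
E
python3 t2.py
```

```text
[-1.1   1.11  0.29  1.94  1.95  0.33 -1.56] [0.4884 0.35   0.0162] ([-0.29, -0.19, -0.33], [-0.1, -0.0, -0.3])
a
   [-1.25  1.02  0.59  1.94  1.37  0.06 -0.97] 0.001 em 0.001 step 0.44 j6min 0.06
   [-0.06  0.59 -0.4   2.39  3.31  0.27 -1.22] 0.0 em 0.011 step 0.65 j6min 0.27
   [ 0.12  0.97 -1.41  2.35  1.36  1.37 -1.15] 0.0 em 0.043 step 0.69 j6min 0.33
   [ 0.59  1.01 -1.55  1.59  0.94  1.58  0.45] 0.0 em 0.0 step 0.36 j6min 1.33
   [ 0.54  1.12 -1.49  1.49  1.04  1.58  0.52] 0.0 em 0.0 step 0.06 j6min 1.58
   [ 0.53  1.14 -1.47  1.49  1.13  1.51  0.52] 0.0 em 0.0 step 0.05 j6min 1.51
   [ 0.55  1.15 -1.45  1.59  1.31  1.38  0.43] 0.0 em 0.0 step 0.09 j6min 1.38
   [ 0.57  1.15 -1.43  1.72  1.49  1.27  0.28] 0.0 em 0.0 step 0.1 j6min 1.27
   [ 0.57  1.16 -1.4   1.84  1.7   1.22  0.1 ] 0.0 em 0.0 step 0.11 j6min 1.22
   [ 0.57  1.19 -1.37  1.95  1.93  1.23 -0.07] 0.0 em 0.0 step 0.12 j6min 1.22
   [ 0.56  1.22 -1.35  1.95  1.95  1.23 -0.08] 0.0 em 0.0 step 0.01 j6min 1.23
   [ 0.56  1.24 -1.34  1.96  1.99  1.24 -0.1 ] 0.0 em 0.0 step 0.02 j6min 1.24
b
   [-1.25  1.02  0.59  1.94  1
[... 3802 characters left out ...]
6  0.89 -1.31  1.59  0.8   1.4   0.59] 0.0 em 0.0 step 0.3 j6min 0.92
   [ 0.5   1.   -1.25  1.49  0.89  1.39  0.63] 0.0 em 0.0 step 0.06 j6min 1.39
   [ 0.49  1.03 -1.22  1.49  0.98  1.32  0.62] 0.0 em 0.0 step 0.04 j6min 1.32
   [ 0.5   1.02 -1.19  1.59  1.15  1.15  0.5 ] 0.0 em 0.0 step 0.09 j6min 1.15
   [ 0.5   1.   -1.14  1.72  1.36  1.    0.31] 0.0 em 0.0 step 0.11 j6min 1.0
   [ 0.5   1.   -1.09  1.84  1.63  0.92  0.05] 0.0 em 0.0 step 0.14 j6min 0.92
   [ 0.49  1.04 -1.07  1.95  1.93  0.95 -0.21] 0.0 em 0.0 step 0.15 j6min 0.92
   [ 0.48  1.06 -1.06  1.95  1.96  0.96 -0.23] 0.0 em 0.0 step 0.02 j6min 0.95
   [ 0.48  1.09 -1.05  1.96  2.    0.97 -0.25] 0.0 em 0.0 step 0.02 j6min 0.96
```

```bash
python3 - <<'E'
import re
t=open("t2.py").read().replace("log();","")
t=re.sub(r"opts=\{.*\}\n",'''opts={"v1":[(-.17,58,[.46,.30,.2]),(-.2,67,[.43,-.08,.2])],"v2":[(-.17,57,[.46,.30,.2]),(-.17,57,[.47,-.02,.22])],"v3":[(-.17,66,[.45,.30,.18]),(-.3,66,[.42,.1,.18]),(-.2,67,[.43,-.08,.19])]}\n''',t)
t=t.replace("p+[0,0,.08],R","p+[0,0,.05],R").replace(",qq);print(",",qq)\n        print(")
open("t3.py","w").write(t)
E
python3 t3.py | grep -v xxx
```

```text
[-1.1   1.11  0.29  1.94  1.95  0.33 -1.56] [0.4884 0.35   0.0162] ([-0.29, -0.19, -0.33], [-0.1, -0.0, -0.3])
v1
   [-1.19  1.05  0.46  1.95  1.81  0.17 -1.42] 0.0 em 0.0 step 0.1 j6min 0.17
   [-1.07  0.68  0.3   2.05  1.15  0.32 -0.55] 0.0 em 0.006 step 0.48 j6min 0.01
   [ 0.19  0.51 -0.18  2.42  2.44  0.23 -1.  ] 0.0 em 0.0 step 0.42 j6min 0.14
   [ 0.38  0.7  -0.79  1.6   0.49  1.15  0.9 ] 0.0 em 0.324 step 0.71 j6min 0.06
   [ 0.34  0.83 -0.75  1.49  0.55  1.13  0.92] 0.0 em 0.0 step 0.07 j6min 1.13
   [ 0.33  0.86 -0.72  1.49  0.62  1.03  0.89] 0.0 em 0.0 step 0.05 j6min 1.03
   [ 0.31  0.84 -0.66  1.59  0.76  0.79  0.77] 0.0 em 0.0 step 0.12 j6min 0.79
   [ 0.24  0.81 -0.51  1.73  0.96  0.53  0.56] 0.0 em 0.0 step 0.14 j6min 0.53
   [ 0.03  0.78 -0.12  1.86  1.37  0.17  0.07] 0.0 em 0.0 step 0.32 j6min 0.17
   [ 0.2   0.85 -0.43  1.96  2.13  0.47 -0.62] 0.0 em 0.009 step 0.57 j6min 0.3
   [ 0.21  0.88 -0.45  1.96  2.17  0.5  -0.64] 0.0 em 0.0 step 0.02 j6min 0.49
   [ 0.22  0.91 -0.47  1.97  2.21  0.54 -0.67] 0.0 em 0.0 step 0.02 j6min 0.52
v2
   [-1.19  1.05  0.46  1.95  1.
[... 1248 characters left out ...]
8  0.98 -1.48  1.59  0.9   1.53  0.49] 0.0 em 0.0 step 0.28 j6min 1.17
   [ 0.53  1.08 -1.42  1.49  1.    1.52  0.55] 0.0 em 0.0 step 0.06 j6min 1.52
   [ 0.53  1.11 -1.4   1.49  1.09  1.46  0.54] 0.0 em 0.0 step 0.05 j6min 1.46
   [ 0.54  1.11 -1.38  1.59  1.26  1.31  0.44] 0.0 em 0.0 step 0.09 j6min 1.31
   [ 0.55  1.1  -1.35  1.72  1.45  1.2   0.28] 0.0 em 0.0 step 0.1 j6min 1.2
   [ 0.56  1.11 -1.31  1.84  1.68  1.14  0.09] 0.0 em 0.0 step 0.12 j6min 1.14
   [ 0.55  1.15 -1.28  1.95  1.92  1.15 -0.11] 0.0 em 0.0 step 0.12 j6min 1.13
   [ 0.55  1.17 -1.27  1.95  1.95  1.15 -0.12] 0.0 em 0.0 step 0.02 j6min 1.15
   [ 0.54  1.2  -1.26  1.96  1.98  1.16 -0.14] 0.0 em 0.0 step 0.02 j6min 1.16
```

```bash
cat > t4.py <<'E'
from way import *
s=status.state();p=np.array(s["position"]);R=Ro.from_rotvec(s["eef_rot"]).as_matrix();R2=Rt(-.17,r(57))
q,p1,R1=rows([(p+[0,0,.05],R),(np.array([.46,.30,.2]),R2)],mm=25)
q,p1,R1=rows([(np.array([.47,-.02,.22]),R2)],q=q,p0=p1,R0=R1,mm=30)
E
python3 t4.py
```

```text
[0.0, 0.0, 0.0, -14.3, -0.0, -20.5]  
[0.0, 0.0, 0.0, -28.5, -0.0, -41.1] [-1.19  1.05  0.46  1.95  1.81  0.17 -1.42] 
--
[-0.2, 0.3, -0.3, -38.8, -9.2, -61.0]  
[-0.4, 0.6, -0.5, -49.2, -18.3, -81.0]  
[-0.5, 0.9, -0.8, -59.5, -27.5, -101.0]  
[-0.7, 1.2, -1.0, -69.8, -36.6, -121.0]  
[-0.9, 1.5, -1.3, -80.1, -45.7, -141.0]  
[-1.1, 1.8, -1.5, -90.4, -54.9, -161.0] [-1.11  0.69  0.35  2.06  1.19  0.29 -0.61] 
--
[0.0, 0.0, 0.0, -5.9, -28.5, 1.6]  
[0.0, 0.0, 0.0, -11.7, -57.0, 3.3]  
[0.0, 0.0, 0.0, -17.6, -85.6, 4.9]  
[0.0, 0.0, 0.0, -23.5, -114.1, 6.6]  
[0.0, 0.0, 0.0, -29.3, -142.6, 8.2]  
[0.0, 0.0, 0.0, -35.2, -171.1, 9.9]  
[0.0, 0.0, 0.0, -41.1, -199.6, 11.5]  
[0.0, 0.0, 0.0, -47.0, -228.1, 13.1]  
[0.0, 0.0, 0.0, -52.8, -256.7, 14.8]  
[0.0, 0.0, 0.0, -58.7, -285.2, 16.4]  
[0.0, 0.0, 0.0, -64.6, -313.7, 18.1] [ 0.51  0.73 -1.21  2.45  1.82  1.   -0.63] 
--
```

Call:
send_rows:
  steps:
    - [[0, 0, 0, -14.3, 0, -20.5, -1], [0, 0, 0, -28.5, 0, -41, -1], [-0.2, 0.3, -0.3, -39, -9, -61, -1], [-0.4, 0.6, -0.5, -49, -18, -81, -1], [-0.5, 0.9, -0.8, -59.5, -27.5, -101, -1], [-0.7, 1.2, -1, -70, -36.6, -121, -1], [-0.9, 1.5, -1.3, -80, -45.7, -141, -1], [-1.1, 1.8, -1.5, -90.4, -55, -161, -1], [-1.1, 1.8, -1.5, -90.4, -55, -161, -1]]

```text
t: 16.98
position: [0.4571, 0.2918, 0.1922]
eef_rot: [0.212, 2.544, -0.043]
wrist_force: [-0.5, 0.3, -1.5]
finger_gap: 0.339
gripper_force: 89.5
```

Run:
```python
from way import *
log();s=status.state();print(np.round(s["joints"],2),s["finger_gap"],np.round(s["wrist_force"],1),np.round(s["torque"],2))
q,p1,R1=rows([(np.array([.47,-.02,.22]),Rt(-.17,r(57)))],mm=30)
```

```text
[-1.28  0.79  0.7   2.13  1.64  0.   -1.07] 0.3389200127512365 [-0.5  0.3 -1.5] [0.18 1.01 0.07]
[0.1, 0.1, -0.0, -6.4, -27.7, 0.7]  
[0.2, 0.1, -0.0, -12.8, -55.5, 1.4]  
[0.3, 0.2, -0.0, -19.2, -83.2, 2.1]  
[0.4, 0.3, -0.0, -25.6, -111.0, 2.9]  
[0.5, 0.3, -0.0, -32.0, -138.7, 3.6]  
[0.6, 0.4, -0.0, -38.4, -166.5, 4.3]  
[0.6, 0.5, -0.0, -44.7, -194.2, 5.0]  
[0.7, 0.5, -0.1, -51.1, -222.0, 5.7]  
[0.8, 0.6, -0.1, -57.5, -249.7, 6.4]  
[0.9, 0.7, -0.1, -63.9, -277.5, 7.2]  
[1.0, 0.7, -0.1, -70.3, -305.2, 7.9] [ 0.57  0.83 -1.42  2.45  1.73  1.19 -0.57] 
--
```

Call:
send_rows:
  steps:
    - [[0, 0, 0, -6, -28, 0, -1], [0.2, 0.1, 0, -13, -55, 1, -1], [0.3, 0.2, 0, -19, -83, 2, -1], [0.4, 0.3, 0, -26, -111, 3, -1], [0.5, 0.3, 0, -32, -139, 3.6, -1], [0.6, 0.4, 0, -38, -166, 4.3, -1], [0.6, 0.5, 0, -45, -194, 5, -1], [0.7, 0.5, 0, -51, -222, 5.7, -1], [0.8, 0.6, 0, -57.5, -250, 6.4, -1], [0.9, 0.7, 0, -64, -277, 7.2, -1], [1, 0.7, 0, -70, -305, 8, -1], [1, 0.7, 0, -70, -305, 8, -1]]

```text
t: 18.48
position: [0.4712, -0.0223, 0.2194]
eef_rot: [0.224, 2.563, -0.071]
wrist_force: [0.2, 0.2, -2.5]
finger_gap: 0.344
gripper_force: 89.8
```

```bash
cat > t5.py <<'E'
from way import *
log();s=status.state();q=np.array(s["joints"]);print(q.round(2),np.round(s["position"],3))
W=[(-110,275,40),(-60,222,40),(-30,205,35),(0,190,25),(13,180,16),(22,168,8),(32,158,0),(33,145,0),(33,131,0)]
def pose0(px,pz,b): R=Rt(PORT[2],A+b);return place(np.array([[px,0,pz]])/1e3,PORT)[0]+.019*R[:,2],R
rows([pose0(a,b,r(c)) for a,b,c in W[:1]],mm=30)
qq=q
for w in W: qn,e,em,st,tr=run([pose0(w[0],w[1],r(w[2]))],qq);print(w,qn.round(2),round(e,3),round(em,3),round(st,2));qq=qn
E
python3 t5.py
```

```text
[ 0.18  0.54 -0.52  2.45  2.19  0.58 -0.95] [ 0.471 -0.022  0.219]
[-0.2, 7.5, -0.5, -9.1, 2.7, -2.9]  
[-0.3, 15.1, -0.9, -18.3, 5.4, -5.7] [ 0.05  0.47 -0.22  2.21  1.09  0.22  0.24] 0.148
[-0.5, 22.6, -1.4, -27.4, 8.1, -8.6]  
[-0.6, 30.1, -1.9, -36.6, 10.8, -11.5]  
[-0.8, 37.7, -2.3, -45.7, 13.5, -14.3] [ 0.35  0.69 -0.73  1.6   0.45  1.12  0.95] 
--
(-110, 275, 40) [ 0.35  0.69 -0.73  1.6   0.45  1.12  0.95] 0.0 0.149 0.71
(-60, 222, 40) [ 0.31  0.82 -0.68  1.49  0.51  1.11  0.96] 0.0 0.0 0.07
(-30, 205, 35) [ 0.3   0.84 -0.66  1.5   0.57  1.    0.93] 0.0 0.0 0.05
(0, 190, 25) [ 0.28  0.83 -0.59  1.59  0.71  0.76  0.82] 0.0 0.0 0.13
(13, 180, 16) [ 0.21  0.79 -0.44  1.73  0.89  0.48  0.61] 0.0 0.0 0.14
(22, 168, 8) [-0.04  0.78  0.    1.86  1.2   0.08  0.22] 0.0 0.0 0.3
(32, 158, 0) [ 0.2   0.85 -0.44  1.96  2.13  0.48 -0.61] 0.0 0.065 0.75
(33, 145, 0) [ 0.21  0.88 -0.46  1.97  2.17  0.51 -0.64] 0.0 0.0 0.02
(33, 131, 0) [ 0.22  0.91 -0.48  1.97  2.2   0.54 -0.66] 0.0 0.0 0.02
```

```bash
cat > s4.py <<'E'
from way import *
import time,os
from multiprocessing import Pool
Q=np.array(status.state()["joints"])
W=[(-110,275,40),(-60,222,40),(-30,205,35),(0,190,25),(13,180,16),(22,168,8),(32,158,0),(33,131,0)]
def pose0(px,pz,b): R=Rt(PORT[2],A+b);return place(np.array([[px,0,pz]])/1e3,PORT)[0]+.019*R[:,2],R
WP=[pose0(a,b,r(c)) for a,b,c in W]
def jb(seed):
    rng=np.random.default_rng(seed);t=time.time();res=[]
    while time.time()-t<60:
        w0=[];desc=[]
        for _ in range(rng.integers(1,3)):
            ps=rng.uniform(-1.,.6);a=rng.uniform(58,100);P=np.array([rng.uniform(.42,.52),rng.uniform(-.15,.12),rng.uniform(.22,.32)])
            w0.append((P,Rt(ps,r(a))));desc.append((round(ps,2),round(a),P.round(2).tolist()))
        qa,e,em,w,tr=run(w0+WP[:1],Q)
        if em>.03: continue
        qe,e3,em3,w3,tr3=run(WP[1:],qa)
        if em3>.02: continue
        sc=min(tr3[:,5].min(),.5)-max(0,w3-.15)-.4*max(0,w-.3)+min(0,tr[:,5].min()-.15)+min(0,(HI-tr)[:,3].min()-.02)
        res.append((sc,tr3[:,5].min(),w3,w,tr[:,5].min(),len(tr),desc,qa.round(2),qe.round(2)))
    return sorted(res,key=lambda x:-x[0])[:4]
if __name__=="__main__":
    with Pool(4) as p: R_=sum(p.map(jb,range(4)),[])
    for x in sorted(R_,key=lambda x:-x[0])[:6]: print([np.round(v,2) if not isinstance(v,list) else v for v in x])
E
python3 s4.py
```

```text
[np.float64(0.44), np.float64(0.87), np.float64(0.16), np.float64(0.38), np.float64(0.75), np.int64(15), [(-0.39, 60, [0.43, -0.09, 0.23]), (-1.0, 76, [0.43, -0.06, 0.25])], array([ 0.55,  0.87, -1.27,  1.59,  0.78,  1.38,  0.61]), array([ 0.46,  1.07, -1.01,  1.96,  2.  ,  0.93, -0.28])]
[np.float64(0.38), np.float64(0.58), np.float64(0.24), np.float64(0.32), np.float64(0.68), np.int64(14), [(-0.11, 60, [0.42, 0.11, 0.25]), (-0.59, 93, [0.52, 0.12, 0.31])], array([ 0.48,  0.78, -1.05,  1.59,  0.64,  1.25,  0.75]), array([ 0.34,  0.96, -0.72,  1.97,  2.08,  0.7 , -0.47])]
[np.float64(0.38), np.float64(1.02), np.float64(0.14), np.float64(0.55), np.float64(0.84), np.int64(8), [(-0.25, 61, [0.43, -0.1, 0.22])], array([ 0.57,  0.93, -1.39,  1.59,  0.84,  1.46,  0.54]), array([ 0.51,  1.14, -1.15,  1.96,  1.99,  1.06, -0.2 ])]
[np.float64(0.37), np.float64(0.85), np.float64(0.16), np.float64(0.54), np.float64(0.91), np.int64(8), [(-0.27, 61, [0.43, 0.08, 0.22])], array([ 0.54,  0.86, -1.25,  1.59,  0.77,  1.37,  0.62]), array([ 0.45,  1.06, -0.98,  1.96,  2.01,  0.91, -0.3 ])]
[np.float64(0.36), np.float64(1.08), np.float64(0.13), np.float64(0.6), np.float64(0.93), np.int64(11), [(-0.06, 59, [0.44, 0.11, 0.23]), (-0.39, 79, [0.44, -0.02, 0.31])], array([ 0.58,  0.95, -1.44,  1.59,  0.87,  1.49,  0.51]), array([ 0.53,  1.17, -1.21,  1.96,  1.99,  1.11, -0.17])]
[np.float64(0.36), np.float64(1.16), np.float64(0.12), np.float64(0.61), np.float64(0.93), np.int64(10), [(-0.47, 60, [0.43, -0.1, 0.22]), (-0.2, 97, [0.51, -0.05, 0.32])], array([ 0.59,  0.99, -1.5 ,  1.59,  0.91,  1.54,  0.48]), array([ 0.55,  1.21, -1.29,  1.96,  1.98,  1.18, -0.13])]
```

```bash
cat > t6.py <<'E'
from s4 import *
P=np.array([.43,-.10,.22]);Rw=Rt(-.25,r(61))
q,p,R=rows([(P,Rw)],mm=25,dpr=6);print(q)
rows([WP[0]],q=q,p0=P,R0=Rw,mm=25)
E
python3 t6.py
```

```text
[0.5, 0.9, 0.9, 5.6, -20.9, -3.7]  
[1.0, 1.8, 1.9, 11.3, -41.9, -7.4] [ 0.72  0.87 -1.56  2.45  1.63  1.24 -0.47] 0.014
[1.5, 2.8, 2.8, 16.9, -62.8, -11.1] [ 0.78  0.86 -1.56  2.45  1.62  1.2  -0.43] 0.021
[2.0, 3.7, 3.8, 22.5, -83.7, -14.8] [ 0.85  0.85 -1.56  2.45  1.6   1.16 -0.38] 0.023
--
[ 0.85076386  0.84875959 -1.56024598  2.45        1.60420244  1.16072445
 -0.38365987]
[-0.3, 6.8, -1.3, -12.3, 20.3, -1.4]  
[-0.6, 13.6, -2.7, -24.6, 40.6, -2.9]  
[-0.8, 20.4, -4.0, -36.9, 60.8, -4.3]  
[-1.1, 27.2, -5.3, -49.2, 81.1, -5.7]  
[-1.4, 34.0, -6.7, -61.5, 101.4, -7.2] [ 0.58  0.96 -1.45  1.59  0.88  1.5   0.51] 
--
```

Call:
send_rows:
  steps:
    - [[0.3, 0.5, 0.5, 3, -11, -2, -1], [0.5, 0.9, 0.9, 5.6, -21, -3.7, -1], [1, 1.8, 1.9, 11.3, -42, -7.4, -1], [1, 1.8, 1.9, 11.3, -42, -7.4, -1], [1.5, 2.8, 2.8, 17, -63, -11, -1], [2, 3.7, 3.8, 22.5, -84, -15, -1], [2, 3.7, 3.8, 22.5, -84, -15, -1]]

```text
t: 19.35
position: [0.4325, -0.1001, 0.2212]
eef_rot: [0.328, 2.625, -0.082]
wrist_force: [-0.2, 1.1, -2.0]
finger_gap: 0.347
gripper_force: 90.0
```

```bash
python3 t5.py
```

```text
[ 0.82  0.74 -1.36  2.45  1.69  0.97 -0.42] [ 0.432 -0.1    0.221]
[-0.3, 6.7, -1.3, -11.8, 20.2, -1.5]  
[-0.5, 13.4, -2.6, -23.5, 40.3, -3.0]  
[-0.8, 20.1, -3.9, -35.3, 60.5, -4.5]  
[-1.0, 26.8, -5.3, -47.0, 80.7, -6.0]  
[-1.3, 33.5, -6.6, -58.8, 100.8, -7.5] [ 0.55  0.88 -1.29  1.59  0.79  1.39  0.6 ] 
--
(-110, 275, 40) [ 0.55  0.88 -1.29  1.59  0.79  1.39  0.6 ] 0.0 0.0 0.31
(-60, 222, 40) [ 0.5   1.   -1.23  1.49  0.88  1.38  0.64] 0.0 0.0 0.06
(-30, 205, 35) [ 0.49  1.02 -1.21  1.49  0.97  1.31  0.62] 0.0 0.0 0.04
(0, 190, 25) [ 0.5   1.01 -1.17  1.59  1.14  1.14  0.51] 0.0 0.0 0.09
(13, 180, 16) [ 0.5   0.99 -1.12  1.72  1.35  0.98  0.31] 0.0 0.0 0.11
(22, 168, 8) [ 0.49  0.99 -1.07  1.85  1.62  0.9   0.05] 0.0 0.0 0.15
(32, 158, 0) [ 0.48  1.03 -1.05  1.95  1.93  0.93 -0.22] 0.0 0.0 0.15
(33, 145, 0) [ 0.48  1.05 -1.04  1.96  1.96  0.94 -0.24] 0.0 0.0 0.02
(33, 131, 0) [ 0.47  1.08 -1.03  1.96  2.    0.95 -0.27] 0.0 0.0 0.02
```

Call:
send_rows:
  steps:
    - [[-0.3, 6.7, -1.3, -12, 20, -1.5, -1], [-0.5, 13.4, -2.6, -23.5, 40, -3, -1], [-0.8, 20, -4, -35, 60.5, -4.5, -1], [-1, 26.8, -5.3, -47, 81, -6, -1], [-1.3, 33.5, -6.6, -59, 101, -7.5, -1], [-1.3, 33.5, -6.6, -59, 101, -7.5, -1], [-1.3, 33.5, -6.6, -59, 101, -7.5, -1]]

```text
t: 20.23
position: [0.5047, -0.0118, 0.2574]
eef_rot: [-0.196, -3.054, -0.012]
wrist_force: [1.1, -0.2, -3.1]
finger_gap: 0.343
gripper_force: 90.2
```

```bash
cat > t7.py <<'E'
from s4 import *
from scipy.optimize import minimize
log();s=status.state();print(np.round(s["joints"],2),delta(*WP[0]))
p=np.array(s["position"]);R=Ro.from_rotvec(s["eef_rot"]).as_matrix()
cs=[read_camera(n) for n in("scene","top")]
def inhand(M,d): # d: slip pitch(rad), dx,dz mm of bracket rel. to nominal grasp
    gp=p-.019*R[:,2]
    Rb=R@np.linalg.inv(Rt(0,A))@Ro.from_euler("y",d[0]).as_matrix()
    return [((b-np.array(G)/1e3+[d[1]/1e3,0,d[2]/1e3])@Rb.T)+gp for b in M]
ims=[]
for c,n,z in zip(cs,("scene","top"),(5,5)):
    us=[proj(c,b) for b in inhand(BR,[0,0,0])];m=np.vstack(us).mean(0).astype(int);print(n,m)
    for d in masks_of(c,"bracket")[:4]: print(round(d["p"],2),np.round(d["xy"]),d["region"].sum())
    cx,cy,w,h=m[0]-38,m[1]-45,78,90
    a=cv2.resize(c["image"][cy:cy+h,cx:cx+w,::-1],None,fx=z,fy=z,interpolation=cv2.INTER_CUBIC)
    for u in us: cv2.polylines(a,[(((cv2.convexHull(u.astype(np.float32))[:,0]-[cx,cy]+.5)*z)*16).astype(np.int32)],True,(0,255,0),1,shift=4)
    cv2.polylines(a,[((proj(c,bead(PORT))-[cx,cy]+.5)*z*16).astype(np.int32)],True,(255,0,0),1,shift=4)
    ims.append(a)
cv2.imwrite("pics/w0.png",np.hstack(ims))
E
python3 t7.py
```

```text
[ 0.54  0.86 -1.25  1.59  0.77  1.36  0.62] ([0.12, 0.31, 0.28], [0.4, -2.5, 1.4])
scene [270 186]
0.66 [308. 133.] 356
0.62 [266. 187.] 390
0.62 [359. 208.] 316
0.18 [367. 174.] 303
top [237 173]
0.84 [144. 137.] 559
0.68 [116. 259.] 501
```

View pics/w0.png

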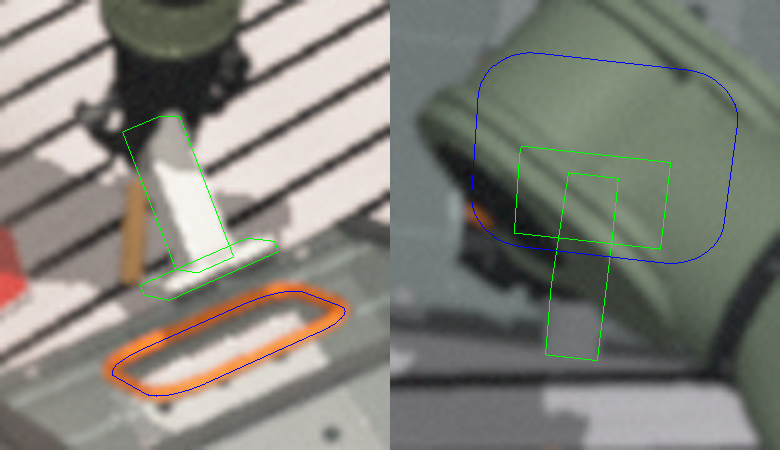

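The bracket sits in the grip as modelled, in line with the port and without a pitch slip. It is at 5x crop (190,215), with the rim below it at (228,345). Next is the insertion.

Run:
```python
from s4 import *
q,p,R=rows(WP[1:7],mm=25,dpr=6)
```

```text
[0.0, 0.1, 0.1, -17.8, -0.6, 17.0]  
[0.0, 0.3, 0.1, -35.5, -1.2, 34.0]  
[0.0, 0.4, 0.2, -53.3, -1.8, 50.9] [ 0.49  0.98 -1.19  1.49  0.85  1.36  0.66] 
--
[0.0, -2.1, 0.2, -69.7, -1.8, 58.2]  
[0.0, -4.6, 0.2, -86.2, -1.9, 65.4] [ 0.48  1.   -1.17  1.49  0.94  1.28  0.64] 
--
[0.0, -9.6, 0.2, -103.4, -1.9, 71.4]  
[0.1, -14.6, 0.2, -120.6, -2.0, 77.4] [ 0.48  0.99 -1.13  1.59  1.11  1.1   0.52] 
--
[0.1, -19.1, 0.2, -128.9, -2.0, 81.4]  
[0.1, -23.6, 0.2, -137.1, -2.0, 85.4] [ 0.48  0.97 -1.07  1.72  1.33  0.94  0.32] 
--
[0.1, -27.6, 0.2, -143.3, -2.1, 90.4]  
[0.1, -31.6, 0.2, -149.4, -2.1, 95.4] [ 0.47  0.97 -1.01  1.85  1.61  0.85  0.04] 
--
[0.1, -35.6, 0.2, -155.9, -2.1, 99.2]  
[0.1, -39.6, 0.2, -162.3, -2.1, 103.1] [ 0.46  1.   -0.99  1.95  1.93  0.88 -0.25] 
--
```

Call:
send_rows:
  steps:
    - [[0, 0.1, 0.1, -18, -0.6, 17, -1], [0, 0.3, 0.1, -35.5, -1.2, 34, -1], [0, 0.4, 0.2, -53.3, -1.8, 51, -1], [0, -2.1, 0.2, -69.7, -1.8, 58, -1], [0, -4.6, 0.2, -86.2, -1.9, 65.4, -1], [0, -9.6, 0.2, -103.4, -1.9, 71.4, -1], [0, -14.6, 0.2, -120.6, -2, 77.4, -1], [0.1, -19.1, 0.2, -129, -2, 81.4, -1], [0.1, -23.6, 0.2, -137, -2, 85.4, -1], [0.1, -23.6, 0.2, -137, -2, 85.4, -1]]

```text
t: 21.68
position: [0.6331, -0.0316, 0.1619]
eef_rot: [0.187, 2.805, -0.033]
wrist_force: [0.6, -0.3, -1.8]
finger_gap: 0.338
gripper_force: 90.2
```

Run:
```python
from s4 import *
s=status.state();print(np.round(s["joints"],2),np.round(s["wrist_force"],1),delta(*WP[4]))
q,p,R=rows(WP[5:],mm=20,dpr=5)
```

```text
[ 0.48  0.97 -1.07  1.73  1.33  0.94  0.31] [ 0.6 -0.3 -1.8] ([-0.07, -0.02, 0.01], [-0.5, 0.1, 0.0])
[-0.0, -4.0, 0.0, -3.9, 0.1, 7.1]  
[-0.1, -8.0, 0.0, -7.7, 0.1, 14.1] [ 0.47  0.97 -1.01  1.85  1.61  0.85  0.04] 
--
[-0.1, -12.0, 0.0, -12.1, 0.1, 20.2]  
[-0.1, -16.0, 0.0, -16.5, 0.2, 26.3] [ 0.46  1.   -0.99  1.95  1.93  0.88 -0.25] 
--
[-0.1, -16.0, 0.0, -12.6, 0.2, 39.2]  
[-0.1, -16.0, 0.0, -8.7, 0.2, 52.1] [ 0.45  1.06 -0.98  1.96  2.01  0.91 -0.3 ] 
--
```

Call:
send_rows:
  steps:
    - [[0, -4, 0, -4, 0, 7, -1], [0, -8, 0, -7.7, 0, 14, -1], [0, -12, 0, -12, 0, 20, -1], [0, -16, 0, -16.5, 0, 26.3, -1], [0, -16, 0, -16.5, 0, 26.3, -1], [0, -16, 0, -14, 0, 33, -1], [0, -16, 0, -14, 0, 33, -1], [0, -16, 0, -14, 0, 33, -1]]

```text
t: 22.68
position: [0.6577, -0.0345, 0.1356]
eef_rot: [0.169, 2.525, -0.054]
wrist_force: [-0.5, -0.4, -1.6]
finger_gap: 0.345
gripper_force: 90.3
```

Run:
```python
from s4 import *
log();s=status.state();print(np.round(s["joints"],2),np.round(s["wrist_force"],2),s["position"],delta(*pose0(33,150,0)))
R=Ro.from_rotvec(s["eef_rot"]).as_matrix();print("down 1mm in tool",(R.T@[0,0,-1]).round(3),"bottom z",s["position"][2]+.019*np.sin(A)-.0318)
for i in range(5): read_camera("top");print(np.round(status.state()["wrist_force"],2))
```

```text
[ 0.46  1.02 -0.99  1.96  1.95  0.89 -0.26] [-0.51 -0.41 -1.6 ] [ 0.6576972  -0.03449139  0.13563606] ([-0.06, 0.03, -0.03], [0.4, -0.3, 1.2])
down 1mm in tool [0.574 0.001 0.819] bottom z 0.11939995238316556
[-0.2   0.25 -2.1 ]
[ 0.4  -1.04 -2.58]
[ 0.79 -0.95 -2.66]
[ 0.64  0.65 -2.35]
[-0.42  0.01 -2.93]
```

Call:
send_rows:
  steps:
    - [[0, 0, 0, 1.5, 0, 2.1, -1], [0, 0, 0, 2.9, 0, 4.1, -1], [0, 0, 0, 2.9, 0, 4.1, -1]]

```text
t: 23.3
position: [0.6575, -0.0344, 0.1301]
eef_rot: [0.169, 2.526, -0.054]
wrist_force: [-0.2, -0.1, -1.6]
finger_gap: 0.339
gripper_force: 90.3
```

Call:
send_rows:
  steps:
    - [[0, 0, 0, 0.6, 0, 0.8, -1], [0, 0, 0, 0.9, 0, 1.2, -1], [0, 0, 0, 0.9, 0, 1.2, -1]]

```text
t: 23.68
position: [0.6575, -0.0344, 0.1289]
eef_rot: [0.169, 2.525, -0.054]
wrist_force: [0.1, -0.1, -2.0]
finger_gap: 0.341
gripper_force: 90.3
```

Call:
send_rows:
  steps:
    - [[0, 0, 0, 0.6, 0, 0.8, -1], [0, 0, 0, 0.9, 0, 1.2, -1], [0, 0, 0, 0.9, 0, 1.2, -1]]

```text
t: 24.05
position: [0.6575, -0.0344, 0.1273]
eef_rot: [0.169, 2.525, -0.054]
wrist_force: [-0.3, -0.2, -2.0]
finger_gap: 0.343
gripper_force: 90.3
```

Bottom is at about 111 mm. I'll keep feeling downward.

Call:
send_rows:
  steps:
    - [[0, 0, 0, 0.6, 0, 0.8, -1], [0, 0, 0, 0.9, 0, 1.2, -1], [0, 0, 0, 0.9, 0, 1.2, -1]]

```text
t: 24.42
position: [0.6574, -0.0344, 0.1259]
eef_rot: [0.169, 2.525, -0.054]
wrist_force: [-1.0, -1.2, -2.2]
finger_gap: 0.337
gripper_force: 90.3
```

Call:
send_rows:
  steps:
    - [[0, 0, 0, 0.6, 0, 0.8, -1], [0, 0, 0, 0.9, 0, 1.2, -1], [0, 0, 0, 0.9, 0, 1.2, -1]]

```text
t: 24.8
position: [0.6574, -0.0344, 0.1244]
eef_rot: [0.169, 2.525, -0.054]
wrist_force: [-0.0, 0.1, -2.9]
finger_gap: 0.344
gripper_force: 90.3
```

Call:
send_rows:
  steps:
    - [[0, 0, 0, 0.6, 0, 0.8, -1], [0, 0, 0, 0.9, 0, 1.2, -1], [0, 0, 0, 0.9, 0, 1.2, -1]]

```text
t: 25.18
position: [0.6573, -0.0344, 0.1229]
eef_rot: [0.169, 2.525, -0.054]
wrist_force: [-0.6, 0.4, -2.6]
finger_gap: 0.341
gripper_force: 90.3
```

Call:
send_rows:
  steps:
    - [[0, 0, 0, 0.6, 0, 0.8, -1], [0, 0, 0, 0.9, 0, 1.2, -1], [0, 0, 0, 0.9, 0, 1.2, -1]]

```text
t: 25.55
position: [0.6573, -0.0344, 0.1214]
eef_rot: [0.169, 2.525, -0.054]
wrist_force: [0.0, 0.7, -2.6]
finger_gap: 0.341
gripper_force: 90.3
```

Call:
send_rows:
  steps:
    - [[0, 0, 0, 0.6, 0, 0.8, -1], [0, 0, 0, 0.9, 0, 1.2, -1], [0, 0, 0, 0.9, 0, 1.2, -1]]

```text
t: 25.92
position: [0.6572, -0.0344, 0.1199]
eef_rot: [0.169, 2.525, -0.054]
wrist_force: [0.7, -0.4, -2.1]
finger_gap: 0.343
gripper_force: 90.3
```

Call:
send_rows:
  steps:
    - [[0, 0, 0, 0.6, 0, 0.8, -1], [0, 0, 0, 0.9, 0, 1.2, -1], [0, 0, 0, 0.9, 0, 1.2, -1]]

```text
t: 26.3
position: [0.6574, -0.0343, 0.1193]
eef_rot: [0.168, 2.524, -0.054]
wrist_force: [-7.2, -1.6, 13.6]
finger_gap: 0.337
gripper_force: 92.7
```

Call:
send_rows:
  steps:
    - [[0, 0, 0, -0.4, 0, -0.6, -1], [0, 0, 0, -0.4, 0, -0.6, -1], [0, 0, 0, -0.4, 0, -0.6, 0.1], [0, 0, 0, -0.4, 0, -0.6, 0.1], [0, 0, 0, -0.4, 0, -0.6, 0.1], [0, 0, 0, -0.4, 0, -0.6, 0.1]]

```text
t: 27.05
position: [0.6572, -0.0344, 0.1191]
eef_rot: [0.169, 2.525, -0.054]
wrist_force: [-0.1, 0.6, 0.4]
finger_gap: 0.551
gripper_force: 0.0
```

```bash
cat > t8.py <<'E'
from s4 import *
log();s=status.state();p=np.array(s["position"]);R=Ro.from_rotvec(s["eef_rot"]).as_matrix();q0=np.array(s["joints"]);print(q0.round(2),s["finger_gap"],np.round(s["wrist_force"],1))
q,p1,R1=rows([(p-.06*R[:,2],R),(p-.14*R[:,2],R)],mm=20)
# lateral clearance of tool to bead along retreat
way.al=A if 0 else None
# key targets
for nm,c in(("iou",[.5109,-.3179,.0605]),("grad",[.5035,-.313,.0441])): print(nm,place(np.array([[-.03,0,.105]]),c).round(4))
E
sed -i 's/^way.al.*$//' t8.py; python3 t8.py
```

```text
[ 0.45  1.05 -0.99  1.97  2.    0.91 -0.3 ] 0.5513201393276412 [-0.1  0.6  0.4]
[0.0, 0.0, 0.0, -0.0, 0.0, -20.0]  
[0.0, 0.0, 0.0, 0.0, -0.0, -40.0]  
[0.0, 0.0, 0.0, -0.0, 0.0, -60.0] [ 0.47  0.93 -1.03  2.05  1.91  0.91 -0.31] 
--
[0.0, 0.0, 0.0, -0.0, 0.0, -76.0]  
[0.0, 0.0, 0.0, -0.0, 0.0, -92.0]  
[0.0, 0.0, 0.0, -0.0, 0.0, -108.0]  
[0.0, 0.0, 0.0, -0.0, -0.0, -124.0]  
[0.0, 0.0, 0.0, 0.0, -0.0, -140.0] [ 0.51  0.76 -1.09  2.13  1.76  0.86 -0.28] 
--
iou [[ 0.481  -0.3197  0.105 ]]
grad [[ 0.4735 -0.3143  0.105 ]]
```

Call:
send_rows:
  steps:
    - [[0, 0, 0, 0, 0, -10, 0.1], [0, 0, 0, 0, 0, -25, 0.1], [0, 0, 0, 0, 0, -45, 0.1], [0, 0, 0, 0, 0, -65, 0.1], [0, 0, 0, 0, 0, -85, 0.1], [0, 0, 0, 0, 0, -105, 0.1], [0, 0, 0, 0, 0, -125, 0.1], [0, 0, 0, 0, 0, -145, 0.1]]

```text
t: 28.05
position: [0.5737, -0.023, 0.2392]
eef_rot: [0.168, 2.525, -0.054]
wrist_force: [-0.5, 0.9, -0.0]
finger_gap: 0.55
gripper_force: 0.0
```

```bash
cat > t9.py <<'E'
from s4 import *
s=status.state();q=np.array(s["joints"]);print(q.round(2))
cs=[read_camera(n) for n in("scene","top")]
qn=place(np.array([[33+42,0,0]])/1e3,PORT)[0]
c0=np.array([.5109,-.3179,.0605]);ms=[region(cs[0],"console",(200,241)),region(cs[1],"console",(328,194))]
qc,e=fit(cs,ms,CO,c0);print("console",qc.round(4),round(e,3))
for c in cs:
    for n in("key_grip","key","console"): print(n,[(round(d["p"],2),np.round(d["xy"],1).tolist(),int(d["region"].sum())) for d in masks_of(c,n)[:2]])
    # red button centroid
    h=cv2.cvtColor(c["image"],cv2.COLOR_RGB2HSV);m=((h[...,0]<8)|(h[...,0]>172))&(h[...,1]>150)&(h[...,2]>120)
    u=proj(c,place(np.array([[.045,0,.09]]),qc))[0];yy,xx=np.nonzero(m);k_=np.hypot(xx-u[0],yy-u[1])<12;print("button pred",u.round(1),"seen",xx[k_].mean().round(1),yy[k_].mean().round(1),k_.sum())
ims=[]
for c,z,B in((cs[0],6,None),(cs[1],6,None)):
    for X,w,h in((place(np.array([[0,0,.07]]),qc)[0],64,50),(qn+[0,0,.13],64,50)):
        u=proj(c,X)[0].astype(int);cx,cy=u[0]-w//2,u[1]-h//2
        a=cv2.resize(c["image"][cy:cy+h,cx:cx+w,::-1],None,fx=z,fy=z,interpolation=cv2.INTER_CUBIC)
        T=lambda v:(((v-[cx,cy]+.5)*z-.5)*16).astype(np.int32)
        for b in [box(-47,-13,-5,5,90,120)]: cv2.polylines(a,[T(cv2.convexHull(proj(c,place(b,qc)).astype(np.float32))[:,0])],True,(0,255,255),1,shift=4)
        for b in BR: cv2.polylines(a,[T(cv2.convexHull(proj(c,place(b,[qn[0],qn[1],PORT[2],.1035])).astype(np.float32))[:,0])],True,(0,255,0),1,shift=4)
        cv2.polylines(a,[T(proj(c,bead(PORT)))],True,(255,0,0),1,shift=4)
        ims.append(a)
v=np.vstack([np.hstack(ims[:2]),np.hstack(ims[2:])]);print(v.shape);cv2.imwrite("pics/k1.png",v)
E
python3 t9.py
```

```text
[ 0.52  0.75 -1.09  2.14  1.75  0.85 -0.28]
console [200. 242.] 0.57
console [327. 191.] 0.86
console [ 0.5121 -0.3169  0.0741] 0.153
key_grip []
key []
console [(0.57, [200.0, 241.8], 1168)]
button pred [205.4 245.9] seen 200.2 248.6 79
key_grip [(0.66, [243.4, 148.8], 176), (0.6, [330.8, 201.2], 63)]
key [(0.74, [243.7, 121.0], 14270)]
console [(0.86, [326.6, 191.3], 1123)]
button pred [327.2 180.8] seen 333.1 180.7 87
(600, 768, 3)
```

View pics/k1.png

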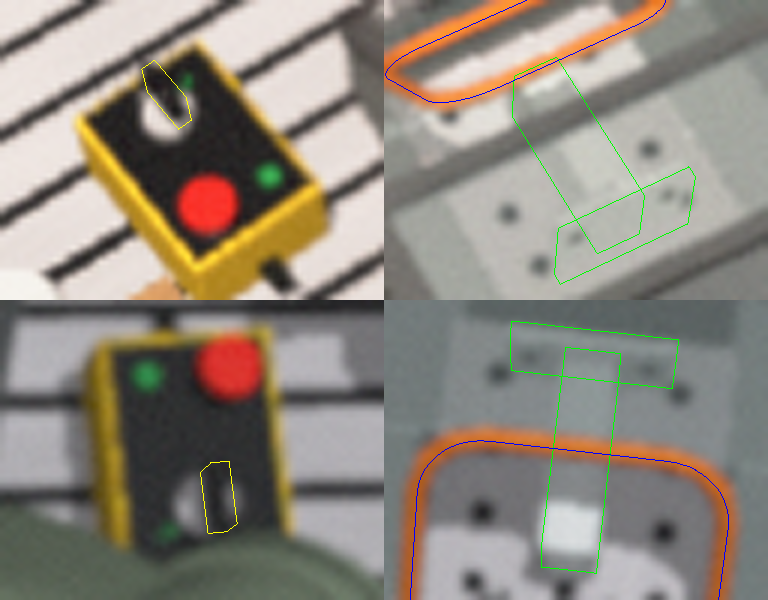

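```bash
cat > t10.py <<'E'
from s4 import *
log();s=status.state();q=np.array(s["joints"]);p=np.array(s["position"]);R=Ro.from_rotvec(s["eef_rot"]).as_matrix()
K=np.array([.4815,-.3195,.093]);Rk=Rt(.065,r(90))
ws=[(p+[-.06,0,.05],R),(np.array([.48,-.15,.28]),Rt(0.,r(80))),(K+[0,0,.14],Rk),(K,Rk),(K,Rk@rz(r(66)))]
qq=q
for w in ws: qn,e,em,st,tr=run([w],qq);print(qn.round(2),round(e,3),round(em,3),round(st,2));qq=qn
rows(ws[:3],dpr=8,mm=40)
E
python3 t10.py
```

```text
[ 0.6   0.58 -1.17  2.23  1.62  0.78 -0.26] 0.0 0.0 0.09
[ 0.93  0.72 -1.27  1.82  0.85  1.05  0.94] 0.0 0.0 0.38
[ 1.03  0.94 -1.2   1.45  0.88  1.35  1.42] 0.0 0.0 0.1
[ 1.01  1.11 -1.09  1.6   1.08  1.13  1.27] 0.0 0.0 0.06
[ 0.94  1.03 -0.87  1.6   0.92  0.97  0.22] 0.0 0.0 0.12
[0.0, 0.0, 0.0, 10.0, -4.0, -37.5]  
[0.0, 0.0, 0.0, 20.0, -8.0, -75.1] [ 0.6   0.58 -1.17  2.23  1.62  0.78 -0.26] 
--
[-0.7, 6.2, -1.8, 24.7, -40.6, -76.0]  
[-1.5, 12.5, -3.6, 29.3, -73.2, -77.0]  
[-2.2, 18.7, -5.3, 34.0, -105.7, -78.0]  
[-3.0, 25.0, -7.1, 38.6, -138.3, -79.0] [ 0.93  0.72 -1.27  1.82  0.85  1.05  0.94] 
--
[-3.1, 27.0, -7.9, 40.1, -171.9, -68.5]  
[-3.2, 28.9, -8.7, 41.5, -205.4, -58.0]  
[-3.3, 30.9, -9.5, 43.0, -239.0, -47.6]  
[-3.4, 32.9, -10.2, 44.4, -272.6, -37.1]  
[-3.5, 34.9, -11.0, 45.9, -306.1, -26.6] [ 1.03  0.94 -1.2   1.45  0.88  1.35  1.42] 
--
```

Call:
send_rows:
  steps:
    - [[0, 0, 0, 10, -4, -37.5, 0], [0, 0, 0, 20, -8, -75, 0], [-0.7, 6.2, -1.8, 24.7, -40.6, -76, 0], [-1.5, 12.5, -3.6, 29.3, -73.2, -77, 0], [-2.2, 18.7, -5.3, 34, -106, -78, 0], [-3, 25, -7.1, 38.6, -138, -79, 0], [-3.1, 27, -7.9, 40, -172, -68.5, 0], [-3.2, 29, -8.7, 41.5, -205, -58, 0], [-3.3, 31, -9.5, 43, -239, -47.6, 0], [-3.4, 33, -10.2, 44.4, -272.6, -37, 0], [-3.5, 34.9, -11, 45.9, -306, -26.6, 0], [-3.5, 34.9, -11, 45.9, -306, -26.6, 0]]

```text
t: 30.05
position: [0.481, -0.3211, 0.2318]
eef_rot: [0.097, -3.138, -0.002]
wrist_force: [0.3, 0.4, -0.8]
finger_gap: 0.499
gripper_force: 0.0
```

Run:
```python
from s4 import *
log();s=status.state();print(np.round(s["joints"],2),s["finger_gap"])
K=np.array([.4815,-.3195,.093]);Rk=Rt(.065,r(90))
rows([(K+[0,0,.04],Rk),(K,Rk)],mm=30)
```

```text
[ 1.03  0.93 -1.17  1.45  0.86  1.33  1.43] 0.49941915061869685
[0.0, -0.0, -0.0, -0.2, 0.4, 24.7]  
[0.0, -0.0, -0.1, -0.4, 0.7, 49.4]  
[0.1, -0.1, -0.1, -0.5, 1.1, 74.1]  
[0.1, -0.1, -0.2, -0.7, 1.5, 98.8] [ 1.01  1.05 -1.1   1.57  1.    1.16  1.32] 
--
[0.1, -0.1, -0.2, -0.7, 1.4, 118.8]  
[0.1, -0.1, -0.2, -0.8, 1.4, 138.8] [ 1.    1.1  -1.06  1.6   1.06  1.11  1.28] 
--
```

Call:
send_rows:
  steps:
    - [[0, 0, 0, -0.2, 0.4, 30, 0], [0, 0, 0, -0.4, 0.8, 60, 0], [0, 0, 0, -0.6, 1.2, 90, 0], [0, 0, 0, -0.7, 1.5, 105, 0], [0, 0, 0, -0.8, 1.5, 120, 0], [0, 0, 0, -0.8, 1.5, 130, 0], [0, 0, -0.2, -0.8, 1.5, 139, 0], [0, 0, -0.2, -0.8, 1.5, 139, 0]]
  force: 35

```text
t: 31.05
position: [0.4822, -0.3178, 0.0941]
eef_rot: [-0.107, 3.14, 0.0]
wrist_force: [-0.6, 0.2, 0.9]
finger_gap: 0.499
gripper_force: 0.0
```

Call:
send_rows:
  steps:
    - [[0, 0, 0, 0, 0, 0, -1], [0, 0, 0, 0, 0, 0, -1], [0, 0, 0, 0, 0, 0, -1], [0, 0, 0, 0, 0, 0, -1], [0, 0, 0, 0, 0, 0, -1]]
  force: 35

```text
t: 31.68
position: [0.4825, -0.3185, 0.0949]
eef_rot: [-0.106, 3.139, -0.002]
wrist_force: [-0.1, -6.5, 6.3]
finger_gap: 0.109
gripper_force: 37.5
```

Run:
```python
from s4 import *
s=status.state();print({k:np.round(s[k],3).tolist() for k in("joints","position","wrist_force","torque","finger_gap","gripper_force")})
c=read_camera("scene");u=proj(c,[.4815,-.3195,.1])[0].astype(int);cx,cy=u-[40,35]
cv2.imwrite("pics/k2.png",cv2.resize(c["image"][cy:cy+70,cx:cx+80,::-1],None,fx=7,fy=7,interpolation=cv2.INTER_CUBIC))
```

```text
{'joints': [0.998, 1.097, -1.063, 1.602, 1.056, 1.107, 1.283], 'position': [0.482, -0.319, 0.095], 'wrist_force': [-0.148, -6.48, 6.291], 'torque': [-1.008, 0.015, -0.104], 'finger_gap': 0.109, 'gripper_force': 37.48}
```

View pics/k2.png

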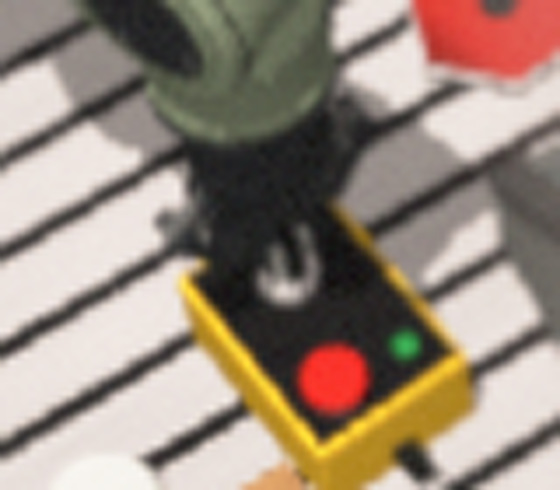

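Call:
send_rows:
  steps:
    - [[0, 0, 0, 0, -1, -0.5, -1], [0, 0, 10, 0, -1, -0.5, -1], [0, 0, 20, 0, -1, -0.5, -1], [0, 0, 30, 0, -1, -0.5, -1], [0, 0, 40, 0, -1, -0.5, -1], [0, 0, 50, 0, -1, -0.5, -1], [0, 0, 56, 0, -1, -0.5, -1]]
  force: 60

```text
t: 32.6
position: [0.482, -0.3197, 0.095]
eef_rot: [1.386, 2.819, -0.002]
wrist_force: [-1.9, -6.3, 2.4]
finger_gap: 0.106
gripper_force: 62.0
```

Run:
```python
from s4 import *
s=status.state();R=Ro.from_rotvec(s["eef_rot"]).as_matrix();print(np.round(s["position"],4),np.round(s["wrist_force"],1),np.round(s["torque"],2),s["finger_gap"],"yaw",np.degrees(np.arctan2(-R[0,1],R[1,1])))
```

```text
[ 0.482  -0.3197  0.095 ] [-1.9 -6.3  2.4] [-1.39  0.36  0.27] 0.10614752875739138 yaw -52.37251566890976
```

Call:
send_rows:
  steps:
    - [[0, 0, 2, 0, 0, 0, -1], [0, 0, 4, 0, 0, 0, -1], [0, 0, 5.5, 0, 0, 0, -1]]

```text
t: 32.98
position: [0.482, -0.3198, 0.095]
eef_rot: [1.515, 2.752, -0.002]
wrist_force: [-2.6, -7.4, 3.0]
finger_gap: 0.105
gripper_force: 62.6
```

Run:
```python
from s4 import *
s=status.state();R=Ro.from_rotvec(s["eef_rot"]).as_matrix();print(np.round(s["wrist_force"],1),np.round(s["torque"],2),s["finger_gap"],"yaw",np.degrees(np.arctan2(-R[0,1],R[1,1])))
```

```text
[-2.6 -7.4  3. ] [-1.44  0.39  0.62] 0.10479465470238317 yaw -57.66286063572698
```

Call:
send_rows:
  steps:
    - [[0, 0, 0.8, 0, 0, 0, -1], [0, 0, 0.8, 0, 0, 0, -1], [0, 0, 0.8, 0, 0, 0, -1], [0, 0, -9, 0, 0, 0, -1], [0, 0, -19, 0, 0, 0, -1], [0, 0, -29, 0, 0, 0, -1], [0, 0, -39, 0, 0, 0, -1], [0, 0, -49, 0, 0, 0, -1], [0, 0, -57, 0, 0, 0, -1], [0, 0, -60, 0, 0, 0, -1], [0, 0, -61, 0, 0, 0, -1]]

```text
t: 34.35
position: [0.4825, -0.3186, 0.095]
eef_rot: [-0.094, 3.139, 0.001]
wrist_force: [0.6, 1.3, 3.4]
finger_gap: 0.104
gripper_force: 62.1
```

Run:
```python
from s4 import *
s=status.state();R=Ro.from_rotvec(s["eef_rot"]).as_matrix();print(np.round(s["wrist_force"],1),np.round(s["torque"],2),s["finger_gap"],"yaw",np.degrees(np.arctan2(-R[0,1],R[1,1])))
```

```text
[0.6 1.3 3.4] [ 0.32 -0.06  0.07] 0.1036888291274541 yaw 3.443444359949763
```

Call:
send_rows:
  steps:
    - [[0, 0, 0, 0, 0, 0, 0], [0, 0, 0, 0, 0, 0, 0], [0, 0, 0, 0, 0, 0, 0], [0, 0, 0, 0, 0, 0, 0], [0, 0, 0, 0, 0, -15, 0], [0, 0, 0, 0, 0, -40, 0], [0, 0, 0, 0, 0, -75, 0], [0, 0, 0, 0, 0, -110, 0], [0, 0, 0, -30, 0, -140, 0], [0, 0, 0, -30, 0, -140, 0]]

```text
t: 35.6
position: [0.5141, -0.316, 0.2378]
eef_rot: [-0.095, 3.136, -0.001]
wrist_force: [-0.2, 0.8, -0.7]
finger_gap: 0.499
gripper_force: 0.0
```

Run:
```python
from s4 import *
s=status.state();print(s["t"],np.round(s["position"],3),np.round(s["wrist_force"],1))
c=read_camera("top");d=read_camera("scene")
for n in("magnet","wire_brush","chip_hammer","spray_can","fillers","arch_magnet"): print(n,[(round(x["p"],2),np.round(x["xy"]).tolist()) for x in masks_of(c,n)[:2]])
ims=[]
for cc,X in((d,[.5,-.32,.08]),(d,[.68,-.04,.13])):
    u=proj(cc,X)[0].astype(int);cx,cy=u-[32,30];ims.append(cv2.resize(cc["image"][cy:cy+60,cx:cx+64,::-1],None,fx=6,fy=6,interpolation=cv2.INTER_CUBIC))
cv2.imwrite("pics/end.png",np.hstack(ims))
```

```text
35.6 [ 0.514 -0.316  0.238] [-0.2  0.8 -0.7]
magnet [(0.57, [265.0, 242.0])]
wire_brush [(0.73, [213.0, 248.0]), (0.38, [244.0, 130.0])]
chip_hammer []
spray_can []
fillers [(0.73, [72.0, 202.0]), (0.69, [243.0, 129.0])]
arch_magnet [(0.84, [99.0, 170.0])]
```

View pics/end.png

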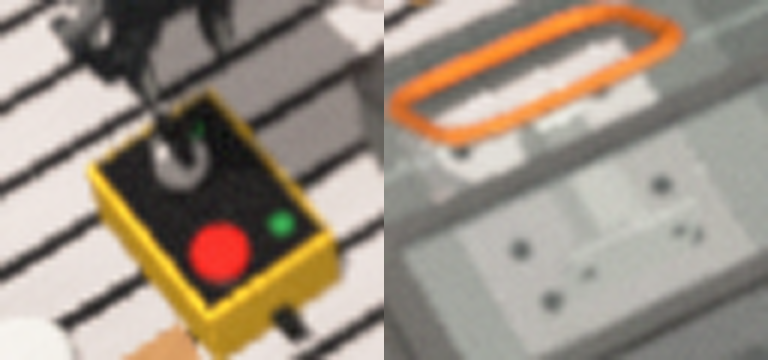

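The key is back at run with the head along the box. The bracket stands flat on the rest past the rim, at about (630,225) in the crop.

```bash
python3 -c "
from bench import job
print(job.finish_job())"
```

```text
the job is handed in; nothing more can be done
None
```

The job is handed in at about 36 s: the bracket went through the port and sits flat on the rest past the rim. The key was turned to its stop, held there for about half a second and returned to run; the spray can and hammer did not show in my last check, so only the other bystanders are confirmed in place.

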